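# Stack an idler spindle and lock it with its bayonet retainer

## Robot

A 6-joint arm with a two-finger parallel gripper is mounted at the origin on a cart in front of the work surface, level with it; the furniture and walls round the work are solid. World frame = base frame: x ahead of the robot, y to its left, z up, the work surface at z = 0. Lengths are in m, angles in rad, forces in N, time in s.
With the tool pointing down it reaches from about 0.35 to 0.775 m from the base axis. Payload 7.3 kg.
Tool frame: the origin (TCP) lies on the centre line of the jaws, within the pads' length; the fingertips stand 14 mm ahead of it and the grasp point (between the pads) lies 5 mm behind it; z points along the fingers, y is the direction in which the jaws open and shut (so a half turn about z gives the same grasp; the last joint's range is limited). The gripper opens to 92 mm and grips with 3 to 60 N. Pads are 19 mm wide; open, the fingers measure 130 mm over their backs; the gripper's body (75 mm by 190 mm) begins 47 mm behind the grasp point.
Start: joints at [-1.454, 0.342, 1.524, -0, 1.275, -0.146], TCP at [0.136, -0.507, 0.21] pointing down, gripper open.
Joint ranges: [-2.53, 2.53], [-0.77, 2.02], [0.04, 2.7], [-1, 4.14], [0.28, 2.66], [-3.11, 3.11]. Speed limits (rad/s): [2.57, 2.57, 3.14, 3.14, 3.14, 3.14].

## Interface

Orientations are given as [roll, pitch, yaw] about the fixed x, y, z axes, in that order (R = Rz(yaw) Ry(pitch) Rx(roll)).
In Python, from cell import telemetry, cams, robot gives the robot as it stands.
- The arm moves only by the tool servo_tool, never from a script. Its argument "targets" is text: rows parted by semicolons, each of 4 numbers parted by spaces: the shift along the tool's x, y, z in mm, then the turn about the tool's z in rad. In form: x y z yaw; .... A call has 1 to 20 rows; each row shifts and turns the pose as measured when the row begins, along the tool's axes as they then stand; what a row does not reach is not made up. A row lasts 1/8 s, in which the tool goes at most 62.5 mm and 10.7 degrees, less where a joint would pass 70% of its speed; a pose out of reach is approached as far as the arm can. A call with a gripper value outside its range is refused whole. "hand" is the opening, from 0 (shut) to 1 (fully open), set as the call begins (left out, the last holds). The fingers move at their own pace and stop on an object; "squeeze" is the grip in N (left out, the last holds). Time passes only in rows, so rows that do not move let the fingers close. It gives the time, the measured TCP pose, the force and the opening at its end, in the units of the state.
- telemetry.observe(): the state, without advancing time (a new reading comes with each control period).
- cams.read_camera(name): name is "scene" or "top" or "wrist"; returns a dict with "color" (420x560x3 uint8, red, green, blue), "K" (3x3 intrinsics, pixels), "k1" (the pictures are not rectified: a ray, as slopes to the right and down, at radius r is drawn at 1 + k1 r^2 times it, then the intrinsics apply), "R" (3x3) and "t" (3): a world point X has camera coordinates R X + t. Camera axes: x right, y down, z forward; pixel columns grow to the right and rows downward; lengths in m; the calibration is good to about 2 mm. A picture is of the moment at which its call begins. There is no depth.
- robot.hand_in(): hands the job in, once; it reports no verdict.
Trained networks look in a picture, given as the dict that the camera call returned (one of the last four; its "shot" number tells which), for a name from the list of things; names that differ only in an ending like _2 or _b are one class to them, and where a whole thing is asked for, a point or a joint stands for the part that bears it (a point fixed in the world has none). Each returns a list of dicts, best first, with "score" (0 to 1); they miss things now and then, are a little off and sometimes report something else, mostly with a low value. They report only what shows in the picture. A call takes as long as a camera call. They do not tell look-alikes from the thing itself.
- cams.cut_out(picture, query): "region" (420x560 bool, what is visible of it) and "extent" ([centre column, centre row, width, height] in pixels, round what is visible of it).
The state is a dict: "time": time; "qpos": joint angles; "qvel": joint speeds; "joint_efforts": joint torques, N m; "tool_pos": TCP position; "tool_rot": TCP orientation; "contact_force": force on the tool from outside, world axes, zero at the start; "torque": the same for the moment, N m; "opening": finger opening in m.
Only numpy, scipy, OpenCV 4.12 (cv2) and the standard library are available. Lean on these libraries where they do the work, as an engineer would, in place of code of your own. Each camera call takes 0.05 s, during which the arm holds its last target.

## Task

An idler spindle stands clamped upright in the small bench vice, its spring cup already fitted. Slide the ball bearing onto it down to the cup, then the spacer sleeve down onto the bearing so that only the inner ring will be loaded, and lock the stack with the bayonet retainer: feel for the angle at which its two slots drop over the spindle's cross pin, push it down gently against the spring until the pin is clear of its floor, turn it clockwise (seen from above) to its stop and let go, so that the spring lifts it and the pin sits in its two notches. Nothing may be forced: the cross pin, the bearing and the spring must never be loaded hard. Leave the hex keys, the caliper, the glass dish and the tin where they are.

Things in the scene. Friction and masses are not known exactly. Their poses are not given: they have to be found in the camera images.
- spindle: Steel spindle clamped upright in a small vice (bolted down). Origin: on its axis, level with the jaw tops (52 mm over the desk); z up; -y to the vice's screw; vice reaches 98 mm to -y, 34 to +y, 25 sideways. Heights over the origin: spring cup's flat top 22 mm unloaded; seat 19 mm diameter to 35.5, cone to 41.5, neck 10 mm diameter to 62, tapered tip to 69. It does not turn in the vice.
- pin_centre (a point): Middle of the round cross pin through the spindle's neck, on the axis, 53.75 mm above the spindle's origin. The pin is level, 3.5 mm thick, 17 mm long over its rounded ends. This point has the spindle's frame, not the pin's: as it was clamped, the pin may point up to 0.45 rad either way from this x axis (seen from above). That angle is not measured: look, or feel for it with the retainer.
- spring_cup (a joint): How far the spring cup on the spindle is pressed down, m: 0 unloaded, 0.009 spring solid. It is a ring of 31 mm outer diameter on the seat; its spring pushes up with 2 N at 0 and 1.8 N more per mm. With the stack under the retainer, the retainer's floor clears the underside of the pin at 0.006 (13 N) and more; locked with the pin in the notches it reads about 0.0035.
- bearing: Ball bearing: a flat steel ring with dark shields, 32 mm outer diameter, 20 mm bore, 8 mm high, 30 g, lying flat on the desk. Origin: centre of its underside, z up along its axis; both faces are alike.
- sleeve: Spacer sleeve: a plain aluminium tube, 26 mm outer diameter, 20 mm bore, 20 mm high, 30 g, standing upright on the desk. Origin: centre of its underside, z up along its axis; both ends are alike.
- retainer: Bayonet retainer: steel cap, 14 mm high, 38 mm diameter with two flats 34 mm apart facing its +y and -y (grip there), about 70 g, lying right side up. Origin: centre of its underside, z up. Its underside comes to these heights over the spindle's origin: 55.5 mm resting on top of the pin with the slots not found, 50 mm on the unloaded stack, 46.5 mm locked.
- retainer_floor (a point): Centre of the top of the retainer's floor, 8 mm above its underside, axes as retainer. The floor is the bottom of a 23 mm wide open recess; it has an 11.5 mm hole for the neck and two 5.5 mm wide through slots, bevelled below, from the hole along +x and -x. Two notches, 2.5 mm deep, lie 65 degrees counterclockwise from the slots; turned clockwise, walls stop the pin at 71 degrees.
- hex_keys: Set of hex keys in a red holder, 67 x 52 x 17 mm, loose on the desk; leave it. Origin: centre of its underside.
- caliper: Caliper, 78 x 200 x 11 mm, loose on the desk; leave it. Origin: centre of its underside.
- petri_dish: Glass dish with wafer pieces, 60 mm wide, 14 mm high, loose on the desk; leave it. Origin: centre of its underside.
- screw_tin: Round tin, 50 mm wide, 18 mm high, loose on the desk; leave it. Origin: centre of its underside.
Mind the look-alikes: they are no part of the job. What is shaped like the retainer but green or yellow is not meant.

How it is judged:
On the way, in this order (a step that is already met when the one before it is completed fails the run):
1. the bearing is on the spindle, flat on the spring cup, and let go (horizontal distance between bearing and spindle below 0.002 m and z of bearing in the frame of spindle between 0.012 and 0.0235 m and angle between bearing's own z axis and vertical below 0.1 rad and contact force between the fingers and bearing below 0.1 N), for 0.2 s.
2. the sleeve is on the spindle, flat on the bearing, and let go (horizontal distance between sleeve and spindle below 0.002 m and z of sleeve in the frame of bearing between 0.0065 and 0.0095 m and angle between sleeve's own z axis and vertical below 0.1 rad and contact force between the fingers and sleeve below 0.1 N), for 0.2 s.
At the end, for the whole second after the job is handed in: Bearing, sleeve and retainer sit on the spindle in this order from below, each within 2 to 2.5 mm of its axis, level and touching (within 1.5 mm), the retainer released and at rest with the cross pin in its notches, so that it holds the spring cup pressed down by 2.2 to 5 mm (horizontal distance between each of bearing, sleeve and spindle below 0.002 m and angle between bearing's own z axis and vertical below 0.1 rad and z of sleeve in the frame of bearing between 0.0065 and 0.0095 m and horizontal distance between retainer and spindle below 0.0025 m and angle between retainer's own z axis and vertical below 0.12 rad and z of retainer in the frame of sleeve between 0.0185 and 0.0215 m and value of joint spring_cup between 0.0022 and 0.005 m and linear speed of retainer below 0.01 m/s and contact force between the fingers and retainer below 0.1 N).
It fails at once if the retainer is forced against the spindle or its cross pin (over 60 N) (contact force between retainer and spindle above 60 N).
It fails at once if the bearing is forced on the spindle or the cup (over 35 N) (contact force between bearing and spindle above 35 N).
It fails at once if the sleeve is forced on the spindle (over 35 N) (contact force between sleeve and spindle above 35 N).
It fails at once if the bearing is loaded hard through the sleeve (over 35 N) (contact force between sleeve and bearing above 35 N).
It fails at once if the hex keys, caliper, dish or tin are disturbed (over 25 mm) (distance of any of hex_keys, caliper, petri_dish, screw_tin from where it was at the start of the episode above 0.025 m).
It also fails if it takes over 72 s, if anything falls off the work surface, if the arm or the gripper's body presses on something with over 40 N, if the wrist force passes 120 N, or if a joint passes its speed limit or range.

## Working session

There is one attempt and no reset: what is moved stays moved. The work goes in short steps, Python scripts to look and compute and a tool call to move; the robot and the scene stay as the last step left them, time stands still between calls to the robot, and variables do not carry over. Pictures are saved under pics/ and viewed, and the job is handed in when it is done.

Besides the shell and the picture viewer there is one more tool, called after ">>>" as a command line: name --argument value ..., lists and objects as JSON in quotes. servo_tool: Moves the arm, as the interface text tells. Its arguments: {"type":"object","properties":{"targets":{"type":"string"},"hand":{"type":"number"},"squeeze":{"type":"number"}},"required":["targets"]}

```bash
ls; mkdir -p pics
cat > h.py <<'E'
import numpy as np, cv2
from cell import telemetry, cams, robot
def save(im,n): cv2.imwrite('pics/'+n+'.png',im[...,::-1])
def ray(p,u,v):
    K=p['K'];d=np.array([(u-K[0,2])/K[0,0],(v-K[1,2])/K[1,1]]);x=d.copy()
    for _ in range(30): x=d/(1+p['k1']*(x@x))
    R=np.array(p['R']);t=np.array(p['t'])
    return -R.T@t, R.T@np.array([x[0],x[1],1])
def at(p,u,v,z):
    c,d=ray(p,u,v); return c+d*(z-c[2])/d[2]
def proj(p,X):
    c=np.array(p['R'])@np.array(X)+np.array(p['t']); x=c[:2]/c[2]; x=x*(1+p['k1']*(x@x))
    return p['K'][0,0]*x[0]+p['K'][0,2], p['K'][1,1]*x[1]+p['K'][1,2]
E
python3 - <<'E'
from h import *
for n in ['scene','top','wrist']:
    p=cams.read_camera(n); save(p['color'],n+'0')
    print(n,p['K'][0,0],p['k1'],-np.array(p['R']).T@p['t'])
    for q in ['spindle','bearing','sleeve','retainer','hex_keys','caliper','petri_dish','screw_tin']:
        print(q,[(round(d['score'],2),[int(x) for x in d['extent']]) for d in cams.cut_out(p,q)])
print(telemetry.observe())
E
```

```text
pics
scene 503.8221470226012 -0.12323937381632302 [0.06412619 0.44195084 0.6063319 ]
spindle []
bearing [(0.57, [289, 211, 18, 10])]
sleeve [(0.49, [239, 236, 22, 44]), (0.46, [359, 192, 13, 15])]
retainer [(0.7, [287, 233, 20, 14]), (0.62, [333, 214, 21, 17]), (0.52, [327, 234, 21, 16])]
hex_keys [(0.63, [234, 203, 28, 26])]
caliper [(0.74, [383, 246, 56, 68]), (0.46, [239, 239, 17, 10])]
petri_dish [(0.74, [180, 229, 28, 24])]
screw_tin [(0.65, [332, 179, 22, 17]), (0.61, [326, 240, 21, 17]), (0.55, [238, 242, 17, 10])]
top 396.1786131677536 0.03616186301936498 [ 0.40812214 -0.07165122  0.94677058]
spindle [(0.5, [238, 217, 10, 16])]
bearing []
sleeve [(0.52, [369, 238, 13, 11])]
retainer [(0.63, [333, 236, 16, 15]), (0.59, [290, 222, 21, 16]), (0.47, [307, 253, 15, 14])]
hex_keys [(0.47, [295, 166, 16, 29])]
caliper [(0.74, [333, 297, 85, 34])]
petri_dish [(0.83, [243, 156, 24, 25])]
screw_tin [(0.68, [369, 205, 16, 18])]
wrist 348.4501547168416 0.028471040275598672 [ 0.20349096 -0.48966872  0.38414043]
spindle []
bearing []
sleeve []
retainer []
hex_keys []
caliper []
petri_dish []
screw_tin []
{'time': 1.35, 'qpos': array([-1.45403046e+00,  3.42025352e-01,  1.52407985e+00,  1.00979265e-05,
        1.27536661e+00, -1.45977570e-01]), 'qvel': array([ 1.18414511e-03, -2.39284877e-04, -9.83170617e-04, -5.63562350e-04,
       -4.57819740e-04,  3.59042786e-05]), 'joint_efforts': array([ 1.39034633e-03, -4.31127298e+01, -2.44475001e+01,  7.18468172e-02,
        4.83104959e-02,  8.33112949e-06]), 'tool_pos': array([ 0.13639959, -0.50701451,  0.20973438]), 'tool_rot': array([3.14147169e+00, 8.01931338e-06, 2.62740497e-01]), 'contact_force': array([0.8816985 , 0.39795504, 0.35951402]), 'torque': array([-0.03504743, -0.01529319,  0.04466497]), 'opening': 0.09184294433280044}
```

View pics/scene0.png

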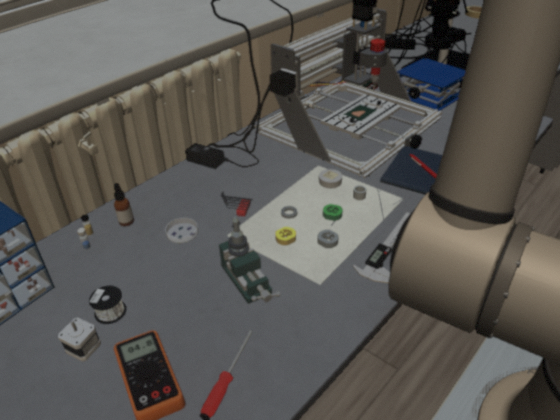

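View pics/top0.png

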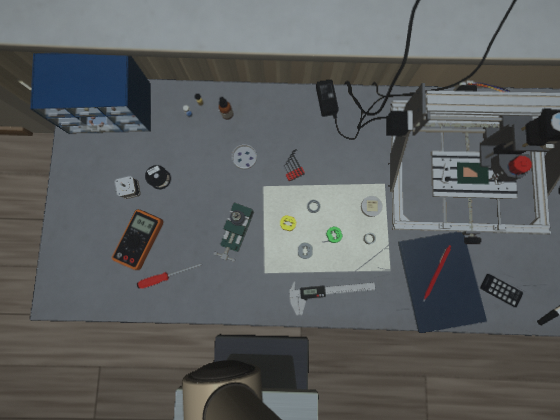

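Run:
```python
import cv2
a=cv2.imread('pics/scene0.png')[165:285,160:430]; cv2.imwrite('pics/scene0c.png',cv2.resize(a,None,fx=2.96,fy=2.96,interpolation=2))
a=cv2.imread('pics/top0.png')[135:320,220:400]; cv2.imwrite('pics/top0c.png',cv2.resize(a,None,fx=3.2,fy=3.2,interpolation=2))
```

```text
(no output)
```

View pics/scene0c.png

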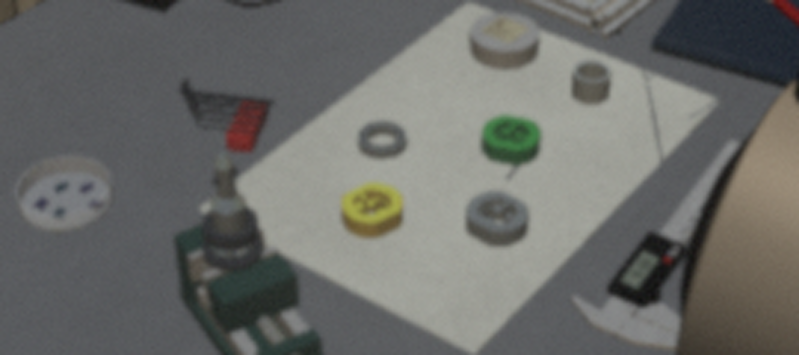

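View pics/top0c.png

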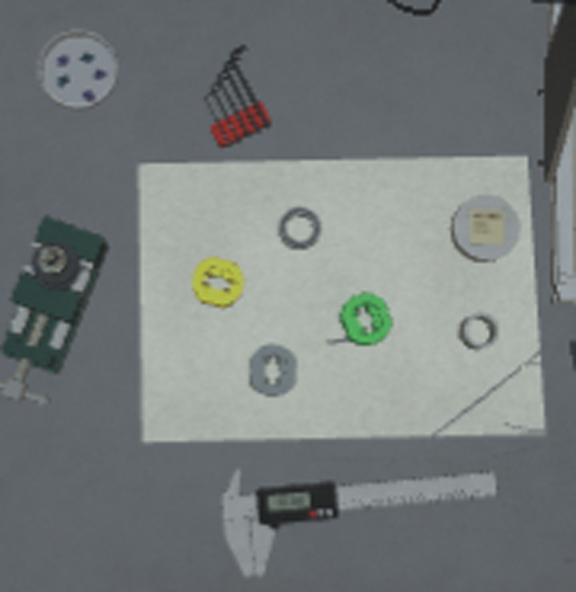

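Run:
```python
from h import *
p=cams.read_camera('top'); s=cams.read_camera('scene'); w=cams.read_camera('wrist')
C=lambda u,v:(220+u/3.2,135+v/3.2)
for n,u,v,z in [('bearing',299,228,.004),('retainer',273,370,.014),('sleeve',478,331,.02),('spindletip',53,260,.121),('spcup',54,268,.075),('screw',20,385,.03),('vice far',75,235,.05),('green',365,318,.014),('yellow',218,281,.014),('tin',485,228,.018),('keys',240,122,.01),('dish',78,70,.01),('cal',240,520,.005)]:
    print(n,np.round(at(p,*C(u,v),z),4))
D=lambda u,v:(160+u/2.96,165+v/2.96)
for n,u,v,z in [('bearing',382,139,.004),('retainer',497,210,.014),('sleeve',592,72,.02),('spindletip',224,158,.121)]:
    print('s',n,np.round(at(s,*D(u,v),z),4))
print(np.round(w['R'],3), w['K'])
```

```text
bearing [ 0.5708 -0.1448  0.004 ]
retainer [ 0.463  -0.1266  0.014 ]
sleeve [ 0.4955 -0.2754  0.02  ]
spindletip [0.5246 0.0256 0.121 ]
spcup [0.5255 0.0301 0.075 ]
screw [0.4462 0.0557 0.03  ]
vice far [0.5532 0.0191 0.05  ]
green [ 0.5032 -0.1937  0.014 ]
yellow [ 0.5275 -0.0847  0.014 ]
tin [ 0.5724 -0.2816  0.018 ]
keys [ 0.6502 -0.0983  0.01  ]
dish [0.6874 0.0265 0.01  ]
cal [ 0.3547 -0.1052  0.005 ]
s bearing [ 0.5713 -0.1432  0.004 ]
s retainer [ 0.4631 -0.1238  0.014 ]
s sleeve [ 0.4949 -0.2738  0.02  ]
s spindletip [0.5267 0.035  0.121 ]
[[ 0.259 -0.966  0.001]
 [-0.933 -0.25   0.26 ]
 [-0.251 -0.068 -0.965]] [[348.45015472   0.         281.14568928]
 [  0.         348.45015472 212.14038751]
 [  0.           0.           1.        ]]
```

Add to h.py:
```python
def delta(x,y,z,yaw=None):
    o=telemetry.observe(); p=o['tool_pos']; r=o['tool_rot']
    from scipy.spatial.transform import Rotation as Ro
    R=Ro.from_euler('xyz',r).as_matrix()
    d=R.T@(np.array([x,y,z])-p)*1000
    print('t',round(o['time'],2),'pos',np.round(p*1000,1),'rot',np.round(r,4),'F',np.round(o['contact_force'],1),'open',round(o['opening']*1000,1))
    print('delta mm',np.round(d,1), 'turn', None if yaw is None else round((-(yaw-r[2])+np.pi)%(2*np.pi)-np.pi,3))
```

```text
(no output)
```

>>> servo_tool --targets "0 0 -5 0.13; 0 0 0 0.133; 0 0 0 0" --hand 0.65

```text
time: 1.88
tool_pos: [0.1364, -0.507, 0.2148]
tool_rot: [-3.142, -0.0, -0.006]
contact_force: [-0.2, -0.3, 0.3]
opening: 0.0667
```

```bash
python3 -c "
from h import *
delta(.571,-.144,.15,0)"
```

```text
t 1.88 pos [ 136.4 -507.   214.8] rot [-3.1416 -0.     -0.0065] F [-0.2 -0.3  0.3] open 66.7
delta mm [ 432.2 -365.8   64.8] turn -0.006
```

>>> servo_tool --targets "43.2 -36.6 6.5 0;43.2 -36.6 6.5 0;43.2 -36.6 6.5 0;43.2 -36.6 6.5 0;43.2 -36.6 6.5 0;43.2 -36.6 6.5 0;43.2 -36.6 6.5 0;43.2 -36.6 6.5 0;43.2 -36.6 6.5 0;43.2 -36.6 6.5 0;0 0 0 0"

```text
time: 3.25
tool_pos: [0.5797, -0.1285, 0.1471]
tool_rot: [3.137, -0.003, 0.025]
contact_force: [0.2, 0.4, 0.1]
opening: 0.0601
```

Run:
```python
from h import *
delta(.571,-.144,.15,0)
p=cams.read_camera('wrist'); save(p['color'],'w1')
t=cams.read_camera('top'); save(t['color'],'t1')
for q in ['spindle','bearing','sleeve','retainer']:
    for d in cams.cut_out(p,q):
        e=d['extent']; print(q,round(d['score'],2),np.round(e,1), np.round(at(p,e[0],e[1],.008),4))
```

```text
t 3.25 pos [ 579.7 -128.5  147.1] rot [ 3.1369e+00 -2.6000e-03  2.5400e-02] F [0.2 0.4 0.1] open 60.1
delta mm [-9.1 15.3 -2.8] turn 0.025
spindle 0.66 [ 80.2 246.6  32.1   5. ] [0.5269 0.0584 0.008 ]
bearing 0.59 [293.8 205.8  30.9  32.7] [ 0.5714 -0.1421  0.008 ]
retainer 0.6 [275.1 320.3  35.3  13.6] [ 0.4516 -0.1272  0.008 ]
retainer 0.59 [232.2 247.7  39.   40.9] [ 0.5288 -0.0846  0.008 ]
retainer 0.55 [334.2 268.3  23.2  27.8] [ 0.5098 -0.1835  0.008 ]
```

View pics/w1.png

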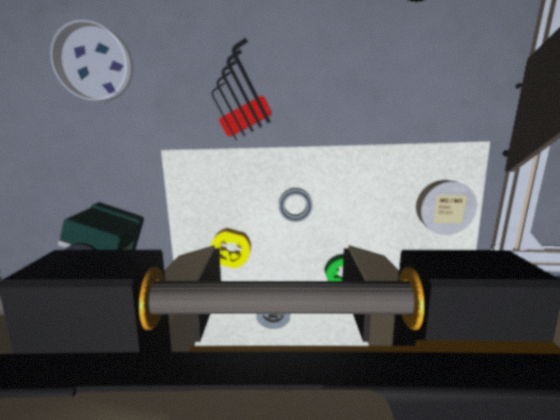

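```bash
cat >> h.py <<'E'
def ringfit(p,u,v,r,zs,thr=None,tag=None):
    """dark blob on light paper near (u,v): outer contour ellipse"""
    g=cv2.cvtColor(p['color'],cv2.COLOR_RGB2GRAY); S=6
    u0,v0=int(u-r),int(v-r); c=cv2.resize(g[v0:v0+2*r,u0:u0+2*r],None,fx=S,fy=S,interpolation=cv2.INTER_CUBIC)
    if thr is None: thr,_=cv2.threshold(c,0,255,cv2.THRESH_OTSU)
    m=(c<thr).astype(np.uint8); cs,_=cv2.findContours(m,cv2.RETR_EXTERNAL,cv2.CHAIN_APPROX_NONE)
    k=max(cs,key=cv2.contourArea); e=cv2.fitEllipse(k)
    cu,cv=(e[0][0]+.5)/S-.5+u0,(e[0][1]+.5)/S-.5+v0
    if tag:
        o=cv2.cvtColor(c,cv2.COLOR_GRAY2BGR); cv2.ellipse(o,e,(0,0,255),1); cv2.imwrite('pics/%s.png'%tag,o)
    print('thr',thr,'ctr',round(cu,2),round(cv,2),'axes',np.round(np.array(e[1])/S,1),'world',np.round(at(p,cu,cv,zs),4)); return cu,cv
E
sed -i 's/    cu,cv=(e/    cu,cw=(e/; s/+u0,(e\[0\]\[1\]+.5)\/S-.5+v0/+u0,(e[0][1]+.5)\/S-.5+v0/; s/round(cv,2)/round(cw,2)/; s/at(p,cu,cv,zs)/at(p,cu,cw,zs)/; s/return cu,cv/return cu,cw/' h.py
python3 - <<'E'
from h import *
p=cams.read_camera('wrist'); ringfit(p,294.5,204,24,.004,None,'rf1')
t=cams.read_camera('top'); ringfit(t,313.5,206,12,.004,None,'rf2')
E
```

```text
thr 168.0 ctr 289.86 200.63 axes [33.2 34.5] world [ 0.5725 -0.143   0.004 ]
thr 139.0 ctr 313.13 206.0 axes [13.1 13.4] world [ 0.5714 -0.1441  0.004 ]
```

View pics/rf1.png

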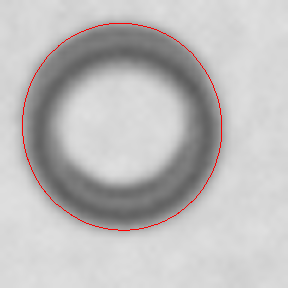

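View pics/rf2.png

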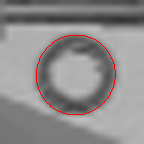

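```bash
python3 -c "
from h import *
delta(.5725,-.143,.05,0)"
```

```text
t 3.65 pos [ 577.4 -132.8  148.7] rot [ 3.1357 -0.0035  0.0163] F [-0.2  0.1 -0.1] open 59.9
delta mm [-5.4  9.6 98.7] turn 0.016
```

>>> servo_tool --targets "-5.5 9.5 30 0.016; 0 0 40 0; 0 0 25 0; 0 0 0 0; 0 0 0 0"

```text
time: 4.28
tool_pos: [0.5725, -0.1471, 0.0548]
tool_rot: [3.134, -0.009, -0.004]
contact_force: [-0.4, -0.5, 0.0]
opening: 0.0597
```

Run:
```python
from h import *
delta(.5725,-.143,.016,0)
p=cams.read_camera('wrist'); save(p['color'],'w2')
```

```text
t 4.28 pos [ 572.5 -147.1   54.8] rot [ 3.1335 -0.0091 -0.0044] F [-0.4 -0.5  0. ] open 59.7
delta mm [-0.4 -4.4 38.8] turn -0.004
```

View pics/w2.png

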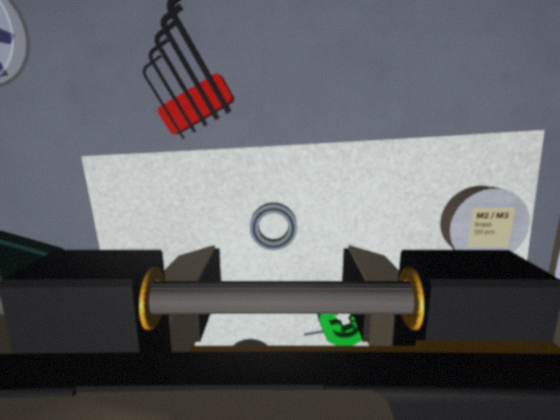

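>>> servo_tool --targets "-0.3 -2.2 10 -0.004; 0 -2.2 10 0; 0 0 10 0; 0 0 7 0; 0 0 0 0"

```text
time: 4.95
tool_pos: [0.5735, -0.1428, 0.017]
tool_rot: [3.132, -0.012, 0.0]
contact_force: [-0.5, 1.2, 0.8]
opening: 0.0594
```

Run:
```python
from h import *
p=cams.read_camera('wrist'); save(p['color'],'w3')
ringfit(p,273,245,33,.004,None,'rf3')
delta(.5725,-.143,.016,0)
```

```text
thr 158.0 ctr 279.38 246.19 axes [54.7 56.6] world [ 0.5724 -0.1428  0.004 ]
t 5.0 pos [ 573.7 -142.9   17.3] rot [ 3.1322e+00 -1.2300e-02  4.0000e-04] F [ 0.2  0.1 -0.5] open 59.5
delta mm [-1.2  0.1  1.3] turn 0.0
```

View pics/w3.png

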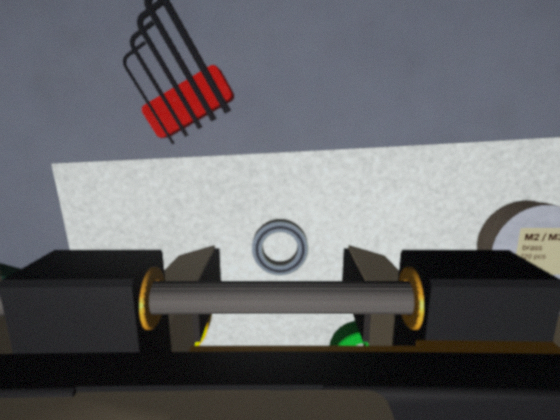

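>>> servo_tool --targets "-1 0 0.8 0; 0 0 0 0"

```text
time: 5.25
tool_pos: [0.573, -0.1431, 0.0169]
tool_rot: [3.132, -0.013, 0.0]
contact_force: [-0.1, -0.2, -0.6]
opening: 0.06
```

>>> servo_tool --targets "0 0 0 0; 0 0 0 0; 0 0 0 0;0 0 0 0" --hand 0.2 --squeeze 8

```text
time: 5.75
tool_pos: [0.5734, -0.1432, 0.0175]
tool_rot: [3.131, -0.014, 0.0]
contact_force: [-0.0, -0.5, -0.0]
opening: 0.0243
```

Run:
```python
from h import *
p=cams.read_camera('wrist'); save(p['color'],'w4')
delta(.5725,-.143,.016,0)
```

```text
t 5.8 pos [ 573.4 -143.3   17.5] rot [ 3.1315e+00 -1.4300e-02  3.0000e-04] F [-0.2 -0.1 -0.3] open 21.2
delta mm [-0.9 -0.3  1.5] turn 0.0
```

View pics/w4.png

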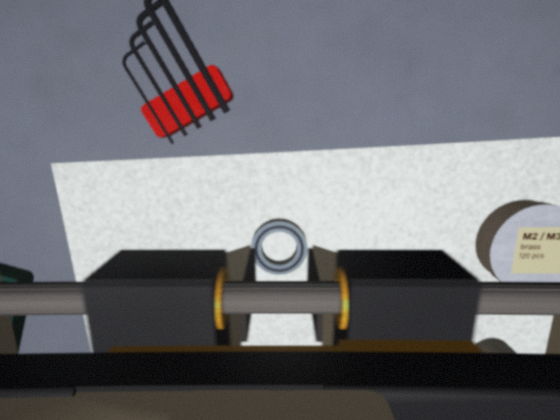

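Run:
```python
from h import *
p=cams.read_camera('wrist'); ringfit(p,279,246,33,.004,None,'rf3')
o=telemetry.observe();print(o['tool_pos'],o['tool_rot'],o['opening'])
from scipy.spatial.transform import Rotation as Ro
R=Ro.from_euler('xyz',o['tool_rot']).as_matrix()
for n,l in [('tcp',(0,0,0)),('tip',(0,0,14)),('tipfront',(9.5,0,14)),('tipL',(9.5,-10,14)),('tipR',(9.5,10,14)),('grasp',(0,0,-5)),('top pads',(9.5,-10,-30))]:
    X=o['tool_pos']+R@np.array(l)/1000; print(n,np.round(X,4),np.round(proj(p,X),1))
im=p['color'][200:360,180:380]; save(cv2.resize(im,None,fx=4,fy=4,interpolation=2),'w4c')
```

```text
thr 156.0 ctr 278.33 251.64 axes [64.4 69. ] world [ 0.5688 -0.1427  0.004 ]
[ 0.57333104 -0.1432536   0.01750508] [ 3.13146792e+00 -1.42011631e-02  3.84066208e-04] 0.019449035976960967
tcp [ 0.5733 -0.1433  0.0175] [279.4 252.7]
tip [ 0.5735 -0.1434  0.0035] [279.5 243.6]
tipfront [ 0.583  -0.1434  0.0036] [279.5 227.8]
tipL [ 0.583  -0.1334  0.0035] [261.9 227.8]
tipR [ 0.583  -0.1534  0.0037] [297.1 227.8]
grasp [ 0.5733 -0.1432  0.0225] [279.4 256.3]
top pads [ 0.5824 -0.1329  0.0475] [256.6 257.9]
```

View pics/w4c.png

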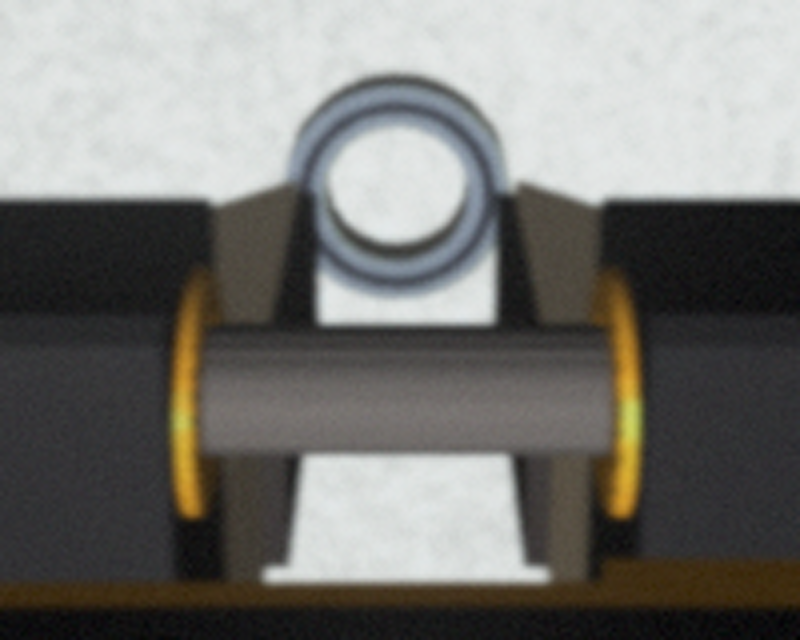

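Run:
```python
from h import *
p=cams.read_camera('scene'); save(p['color'],'s4'); save(cv2.resize(p['color'][120:270,200:400],None,fx=4,fy=4,interpolation=2),'s4c')
print(telemetry.observe()['opening'])
```

```text
0.018717085698223553
```

View pics/s4c.png

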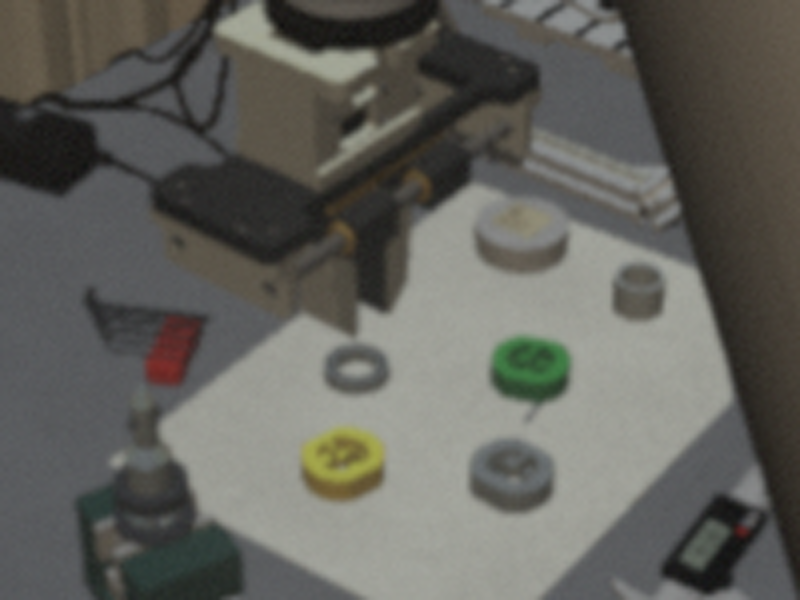

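Run:
```python
from h import *
p=cams.read_camera('scene')
for u,v in [(288.75,203.25),(297,197.5)]:
    for z in [0,.02,.04,.06]: print(z,np.round(at(p,u,v,z),4))
o=telemetry.observe();print(o['tool_pos'],o['qpos'])
for z in [0,.0035,.0175,.04]: print(np.round(proj(p,[.5733,-.1432,z]),1))
t=cams.read_camera('top'); save(cv2.resize(t['color'][150:300,230:400],None,fx=4,fy=4,interpolation=2),'t4c')
```

```text
0 [ 0.5935 -0.1684  0.    ]
0.02 [ 0.5761 -0.1483  0.02  ]
0.04 [ 0.5586 -0.1282  0.04  ]
0.06 [ 0.5411 -0.108   0.06  ]
0 [ 0.593  -0.1939  0.    ]
0.02 [ 0.5756 -0.1729  0.02  ]
0.04 [ 0.5582 -0.1519  0.04  ]
0.06 [ 0.5407 -0.1309  0.06  ]
[ 0.57330247 -0.143213    0.01745733] [-0.37201553  0.65944572  1.57505839 -0.00547091  0.89027653  1.20190854]
[288.3 213.2]
[288.3 211.8]
[288.2 206.1]
[288.  196.6]
```

View pics/t4c.png

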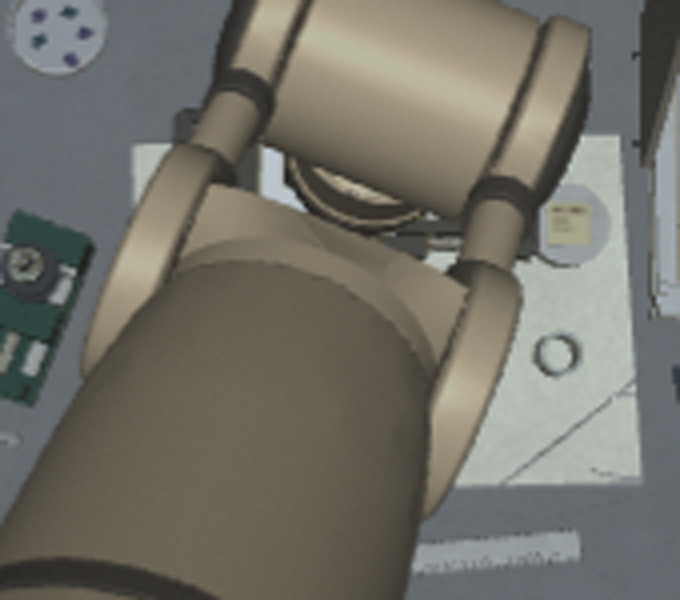

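Run:
```python
from h import *
from scipy.optimize import least_squares
from scipy.spatial.transform import Rotation as Ro
p=cams.read_camera('wrist'); o=telemetry.observe()
R=Ro.from_euler('xyz',o['tool_rot']).as_matrix()
c=-np.array(p['R']).T@p['t']; print('cam in tool',R.T@(c-o['tool_pos'])*1000); print(np.round(np.array(p['R'])@R,3))
f=lambda a:np.r_[np.subtract(proj(p,o['tool_pos']+R@np.array([a[0],-30,a[1]])/1000),(218,248)),np.subtract(proj(p,o['tool_pos']+R@np.array([a[0],30,a[1]])/1000),(345,248))]
r=least_squares(f,[9,0]);print(r.x,r.fun)
```

```text
cam in tool [  69.47749261    0.86262582 -174.36762157]
[[-0.     1.    -0.   ]
 [-0.966 -0.001 -0.26 ]
 [-0.26   0.     0.966]]
[ 10.14469982 -19.47381648] [-2.21191743  0.04141009 -2.34429907 -0.03884547]
```

View pics/s4.png

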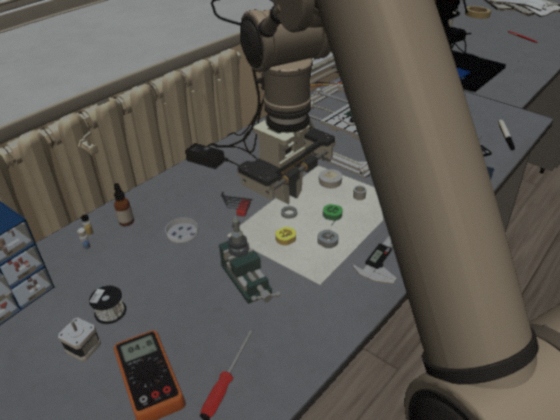

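>>> servo_tool --targets "-0.8 -0.4 0 0; 0 0 0 0; 0 0 4 0; 0 0 4 0;0 0 4 0; 0 0 4 0;0 0 4 0;0 0 2 0;0 0 0 0" --hand 0.6

```text
time: 7.18
tool_pos: [0.5724, -0.1429, -0.0067]
tool_rot: [3.132, -0.013, 0.0]
contact_force: [0.4, 0.6, 1.3]
opening: 0.0552
```

Run:
```python
from h import *
p=cams.read_camera('wrist'); save(cv2.resize(p['color'][180:360,140:420],None,fx=2.8,fy=2.8,interpolation=2),'w5')
ringfit(p,279,268,38,.004,None,'rf5')
delta(.5725,-.143,-.017,0)
```

```text
thr 149.0 ctr 279.07 273.47 axes [75.9 86.2] world [ 0.5653 -0.1427  0.004 ]
t 7.22 pos [ 572.5 -143.    -6.5] rot [ 3.1318e+00 -1.3400e-02  3.0000e-04] F [-0.2  0.3  0. ] open 55.0
delta mm [-0.2 -0.1 10.5] turn 0.0
```

View pics/w5.png

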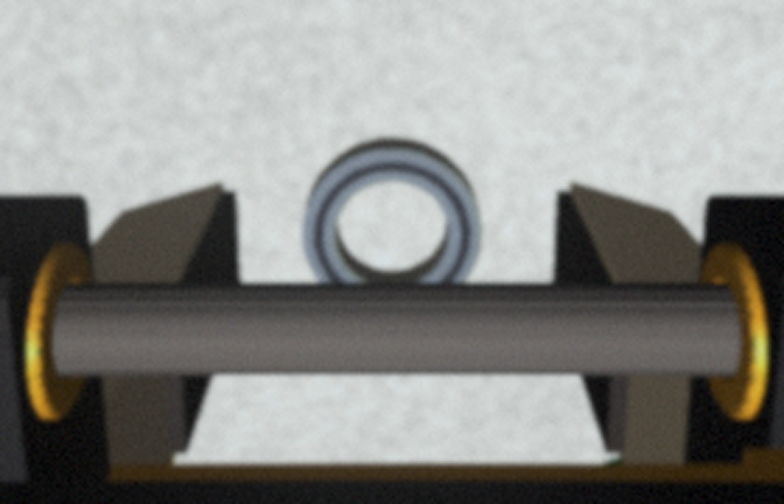

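>>> servo_tool --targets "0 0 3 0; 0 0 3 0; 0 0 2 0; 0 0 1.5 0;0 0 0 0"

```text
time: 7.85
tool_pos: [0.5729, -0.1432, -0.0163]
tool_rot: [3.132, -0.014, 0.0]
contact_force: [0.2, 0.1, 0.6]
opening: 0.0551
```

Run:
```python
from h import *
p=cams.read_camera('wrist'); save(cv2.resize(p['color'][180:360,140:420],None,fx=2.8,fy=2.8,interpolation=2),'w6')
s=cams.read_camera('scene'); save(cv2.resize(s['color'][150:260,230:380],None,fx=5,fy=5,interpolation=2),'s6')
delta(.5725,-.143,-.017,0)
```

```text
t 7.95 pos [ 573.  -143.2  -16.3] rot [ 3.1315e+00 -1.4200e-02  3.0000e-04] F [-0.2 -0.1 -0.1] open 54.8
delta mm [-0.5 -0.2  0.7] turn 0.0
```

View pics/w6.png

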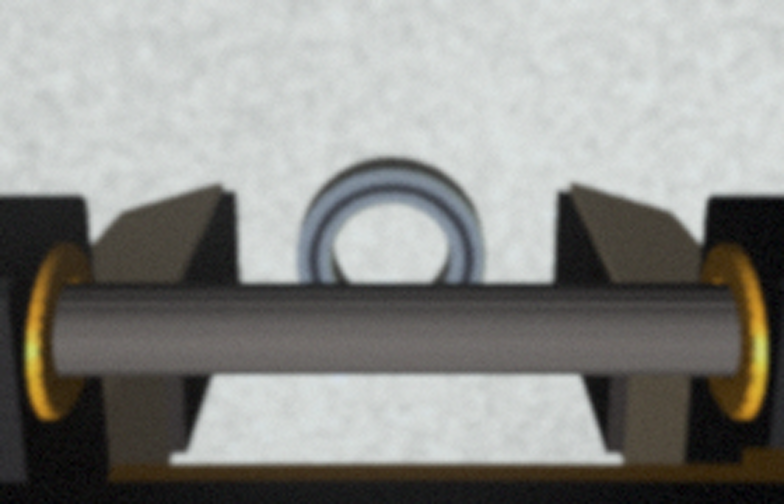

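View pics/s6.png

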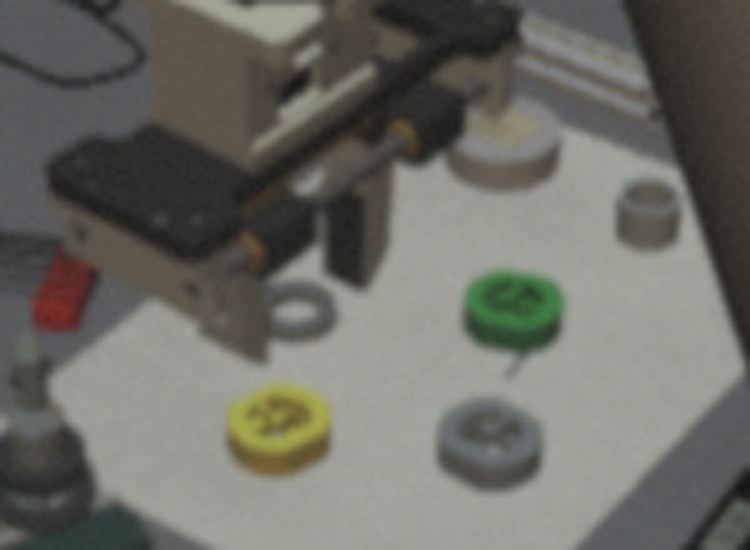

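>>> servo_tool --targets "-0.4 0 0.5 0; 0 0 0 0; 0 0 0 0; 0 0 0 0;0 0 0 0;0 0 0 0" --hand 0.15 --squeeze 8

```text
time: 8.7
tool_pos: [0.5728, -0.1429, -0.0164]
tool_rot: [3.132, -0.015, 0.0]
contact_force: [-0.2, 1.4, 1.6]
opening: 0.0315
```

Run:
```python
from h import *
p=cams.read_camera('wrist'); save(cv2.resize(p['color'][180:360,140:420],None,fx=2.8,fy=2.8,interpolation=2),'w7')
delta(.5725,-.143,-.017,0)
```

```text
t 8.75 pos [ 572.8 -142.9  -16.4] rot [ 3.1316e+00 -1.4900e-02  3.0000e-04] F [-0.1 -0.4  1.9] open 31.4
delta mm [-0.3  0.1  0.6] turn 0.0
```

View pics/w7.png

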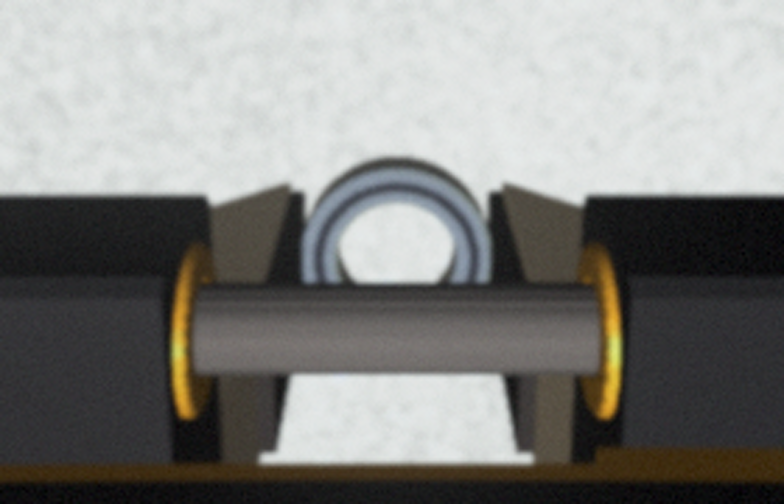

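>>> servo_tool --targets "0 0 -3 0; 0 0 -6 0; 0 0 -12 0; 0 0 -20 0;0 0 -20 0;0 0 -20 0; 0 0 -20 0; 0 0 -10 0; 0 0 0 0" --squeeze 12

```text
time: 9.88
tool_pos: [0.5713, -0.1423, 0.1027]
tool_rot: [3.13, -0.017, 0.0]
contact_force: [-0.1, -0.1, -0.1]
opening: 0.0315
```

Run:
```python
from h import *
p=cams.read_camera('wrist'); save(p['color'],'w8')
for d in cams.cut_out(p,'spindle'): print(d['score'],d['extent'])
s=cams.read_camera('scene'); save(cv2.resize(s['color'][130:260,180:340],None,fx=5,fy=4.6,interpolation=2),'s8')
delta(.5725,-.143,-.017,0)
```

```text
0.78 [25.8, 291.5, 51.5, 56.4]
t 10.03 pos [ 570.5 -142.   101. ] rot [ 3.1311e+00 -1.4700e-02  3.0000e-04] F [-0.7 -0.7 -0.7] open 31.4
delta mm [  0.3  -0.3 118.1] turn 0.0
```

View pics/w8.png

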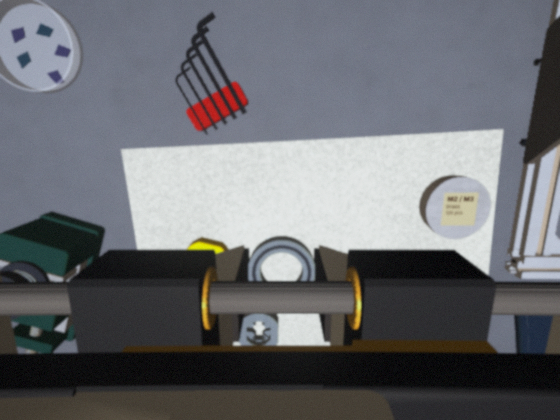

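View pics/s8.png

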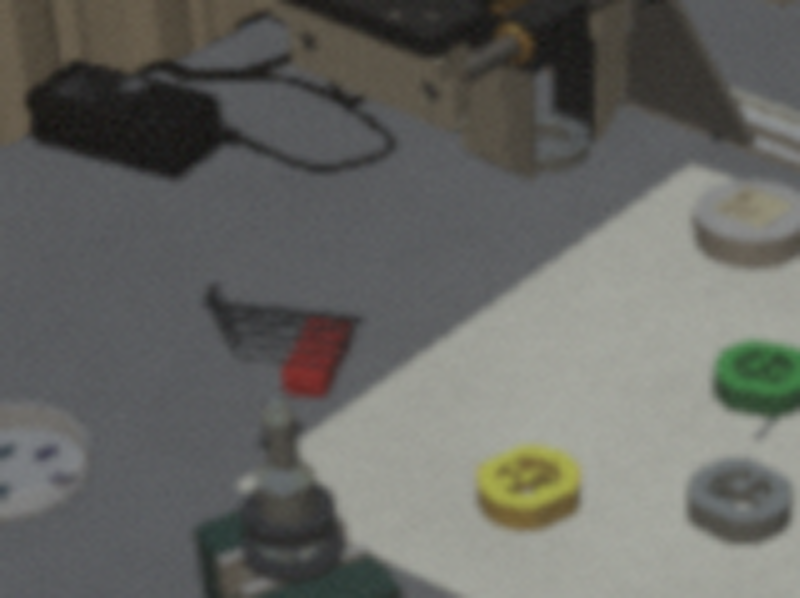

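>>> servo_tool --targets "0 0 -15 0; -5 -5 -15 0;-15 -20 -10 0;-15 -25 0 0;-15 -30 0 0;-15 -30 0 0;-5 -30 0 0;0 -20 0 0; 0 -10 0 0; 0 0 0 0"

```text
time: 11.28
tool_pos: [0.4965, 0.0346, 0.1465]
tool_rot: [3.131, -0.02, 0.0]
contact_force: [-0.1, 0.1, -0.1]
opening: 0.0317
```

Run:
```python
from h import *
p=cams.read_camera('wrist'); save(p['color'],'w9')
for d in cams.cut_out(p,'spindle'): print(d['score'],d['extent'])
save(cv2.resize(p['color'][130:290,190:400],None,fx=3.8,fy=3.7,interpolation=2),'w9c')
t=cams.read_camera('top');save(cv2.resize(t['color'][180:270,200:320],None,fx=6,fy=6,interpolation=2),'t9c')
delta(.5,.03,.14,0)
```

```text
0.68 [283.5, 170.5, 44.3, 44.0]
t 11.43 pos [496.6  33.6 146.1] rot [ 3.1309e+00 -1.9200e-02 -1.6000e-03] F [-0.3 -0.1 -0.1] open 31.4
delta mm [3.3 3.6 6.2] turn -0.002
```

View pics/w9.png

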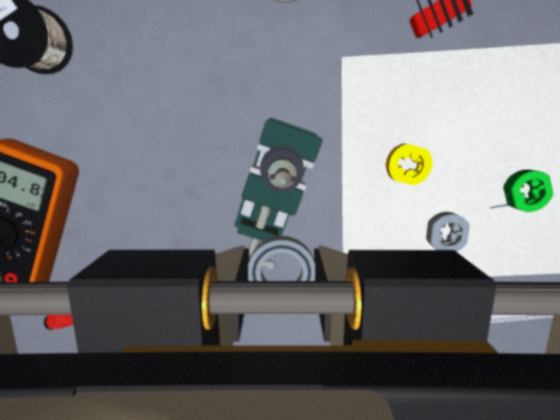

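View pics/w9c.png

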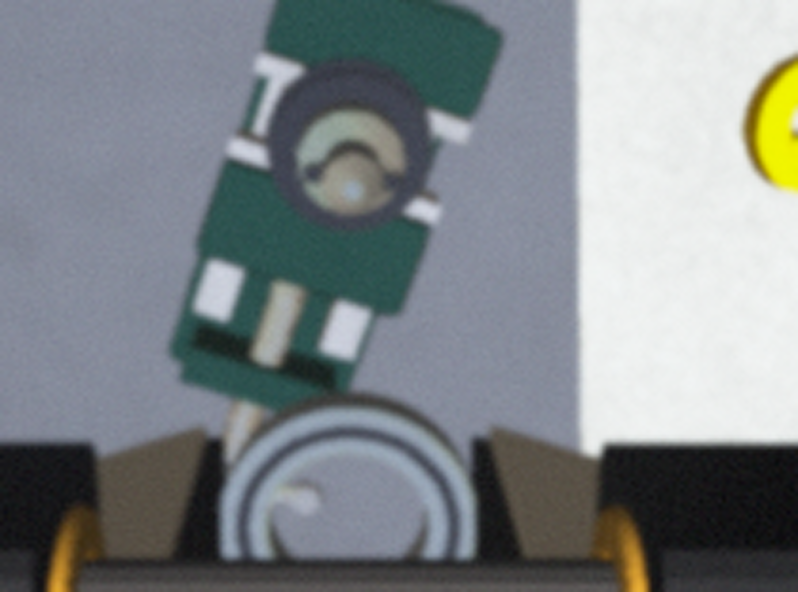

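Run:
```python
from h import *
p=cams.read_camera('wrist'); save(cv2.resize(p['color'][130:230,230:340],None,fx=7,fy=6,interpolation=2),'w10c')
ringfit(p,282.4,169.2,26,.074,95,'rf10')
delta(.5,.03,.14,0)
for n,u,v,z in [('cup',282.4,169.2,.074),('tip',283.2,180.8,.121),('pinc',283.2,177.6,.1057),('pinL',190+315/3.8,130+172/3.7,.1057),('pinR',190+393/3.8,130+180/3.7,.1057)]: print(n,np.round(at(p,u,v,z),4))
```

```text
thr 95 ctr 280.71 168.0 axes [50.7 64.5] world [0.5333 0.0321 0.074 ]
t 11.47 pos [496.6  33.6 146. ] rot [ 3.131e+00 -1.900e-02 -1.900e-03] F [ 0.5  0.2 -0.8] open 31.3
delta mm [3.3 3.5 6.1] turn -0.002
cup [0.5324 0.0309 0.074 ]
tip [0.5314 0.0312 0.121 ]
pinc [0.5311 0.0309 0.1057]
pinL [0.5318 0.0373 0.1057]
pinR [0.5304 0.0245 0.1057]
```

View pics/w10c.png

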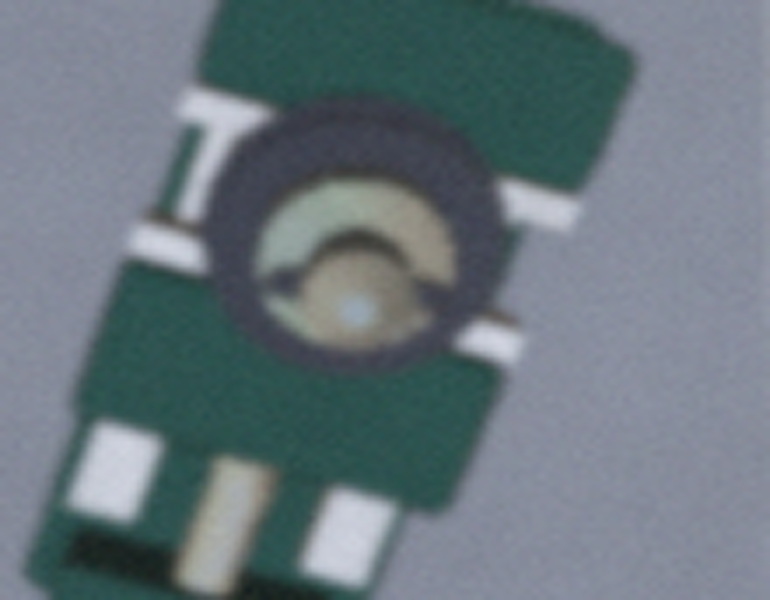

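View pics/rf10.png

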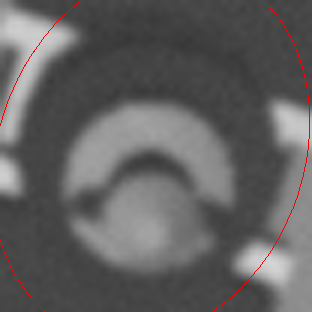

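Run:
```python
from h import *
from scipy.spatial.transform import Rotation as Ro
p=cams.read_camera('wrist'); o=telemetry.observe(); R=Ro.from_euler('xyz',o['tool_rot']).as_matrix()
c,d=ray(p,281.8,239.5); cl=R.T@(c-o['tool_pos'])*1000; dl=R.T@d
for z in (-24.4,-16.4): print('edge',cl+dl*(z-cl[2])/dl[2])
c,d=ray(p,281.8,235.8); dl=R.T@d
print('outer dark edge at bottom plane',cl+dl*(-16.4-cl[2])/dl[2])
for n,u,v,z in [('seat',281,174.3,.0875),('cup',280.7,169.2,.074),('tip',230+357/7,130+311/6,.121),('pinc',230+353/7,130+290/6,.1057)]:
    c,d=ray(p,u,v); X=c+d*(z-c[2])/d[2]; print(n,np.round(X,4),'tool',np.round(R.T@(X-o['tool_pos'])*1000,1))
save(cv2.resize(p['color'][225:300,230:335],None,fx=7,fy=7,interpolation=2),'w11c')
```

```text
edge [ 16.13535447   1.22012848 -24.4       ]
edge [ 13.29113288   1.23945119 -16.4       ]
outer dark edge at bottom plane [ 15.16373178   1.23915834 -16.4       ]
seat [0.5306 0.032  0.0875] tool [33.   0.9 59.1]
cup [0.5324 0.0321 0.074 ] tool [34.5  0.7 72.6]
tip [0.5308 0.0323 0.121 ] tool [33.8  0.9 25.6]
pinc [0.5306 0.0325 0.1057] tool [33.3  0.5 40.9]
```

View pics/w11c.png

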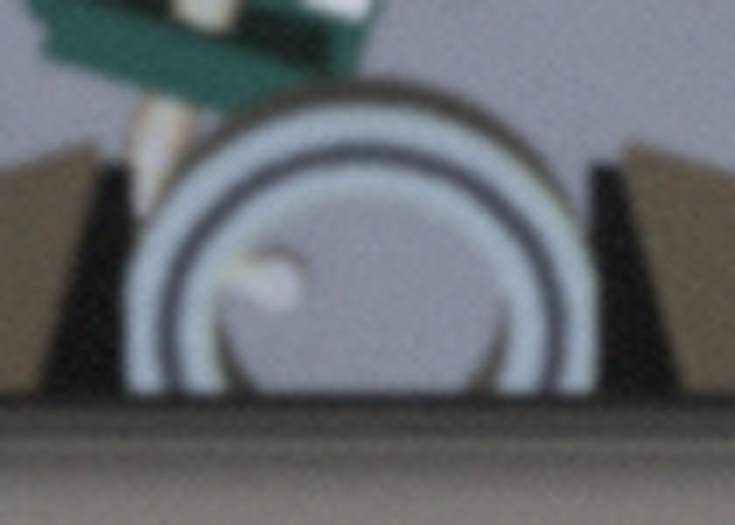

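View pics/t9c.png

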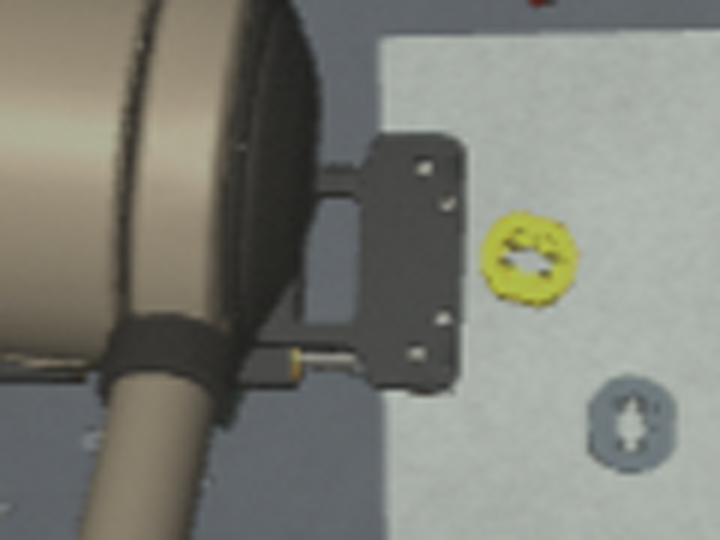

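>>> servo_tool --targets "12 0 5 0; 12 0 5 0; 8 0 5 0; 3 0 5 0; 0 0 0 0; 0 0 0 0"

```text
time: 12.28
tool_pos: [0.5346, 0.0321, 0.124]
tool_rot: [3.131, -0.017, -0.004]
contact_force: [-0.6, 1.1, -1.1]
opening: 0.0314
```

Run:
```python
from h import *
p=cams.read_camera('wrist'); save(cv2.resize(p['color'][225:300,230:335],None,fx=7,fy=7,interpolation=2),'w12c')
s=cams.read_camera('scene'); save(cv2.resize(s['color'][170:270,190:290],None,fx=6,fy=6,interpolation=2),'s12')
delta(.532,.0332,.115,0)
```

```text
t 12.38 pos [534.6  32.1 124.2] rot [ 3.131  -0.0174 -0.0037] F [ 0.7 -0.8  0.5] open 31.3
delta mm [-2.8 -1.1  9.1] turn -0.004
```

View pics/w12c.png

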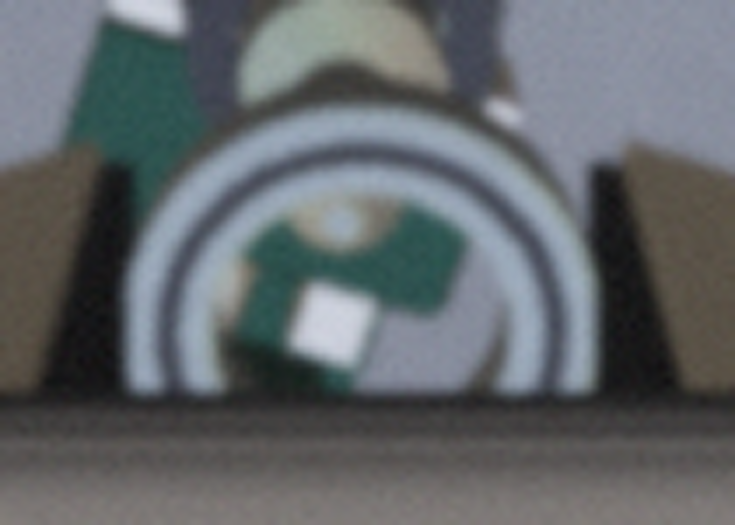

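View pics/s12.png

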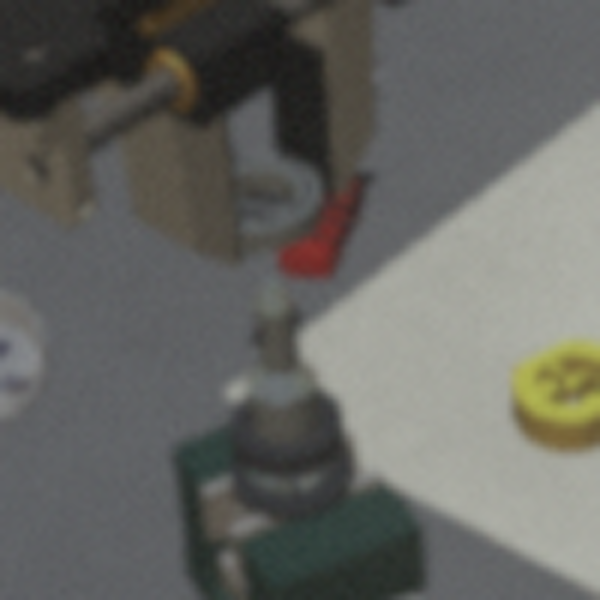

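```bash
cat >> h.py <<'E'
def tool(p,u,v,z=None,tz=None):
    from scipy.spatial.transform import Rotation as Ro
    o=telemetry.observe(); R=Ro.from_euler('xyz',o['tool_rot']).as_matrix()
    c,d=ray(p,u,v)
    if z is not None:
        X=c+d*(z-c[2])/d[2]; return np.round(X,4),np.round(R.T@(X-o['tool_pos'])*1000,1)
    cl=R.T@(c-o['tool_pos'])*1000; dl=R.T@d; return np.round(cl+dl*(tz-cl[2])/dl[2],1)
E
python3 - <<'E'
from h import *
p=cams.read_camera('wrist')
print(tool(p,278.6,256.4,.121)); print(tool(p,281.7,240.3,tz=-24.4))
delta(.532,.0332,.115,0)
E
```

```text
(array([0.5313, 0.0326, 0.121 ]), array([-3.5, -0.5,  3.2]))
[ 15.7   1.2 -24.4]
t 12.43 pos [534.7  32.1 124.3] rot [ 3.131  -0.0176 -0.0037] F [ 0.1 -0.3 -0.5] open 31.4
delta mm [-2.9 -1.2  9.2] turn -0.004
```

>>> servo_tool --targets "-2.7 -1.4 0 0.0; 0 0 0 0; -0.2 -0.1 6 0; -0.1 0 8 0; -0.1 0 8 0; 0 0 8 0; 0 0 4 0; 0 0 0 0; 0 0 0 0"

```text
time: 13.55
tool_pos: [0.5316, 0.0334, 0.0876]
tool_rot: [3.131, -0.017, -0.004]
contact_force: [0.4, -0.4, 0.8]
opening: 0.031
```

Run:
```python
from h import *
p=cams.read_camera('wrist'); save(cv2.resize(p['color'][225:300,230:335],None,fx=7,fy=7,interpolation=2),'w13c')
s=cams.read_camera('scene'); save(cv2.resize(s['color'][170:270,190:290],None,fx=6,fy=6,interpolation=2),'s13')
delta(.532,.0335,.0776,0)
```

```text
t 13.65 pos [531.7  33.4  87.7] rot [ 3.1311 -0.0174 -0.0037] F [-0.2 -0.  -0. ] open 31.0
delta mm [ 0.2 -0.2 10.1] turn -0.004
```

View pics/w13c.png

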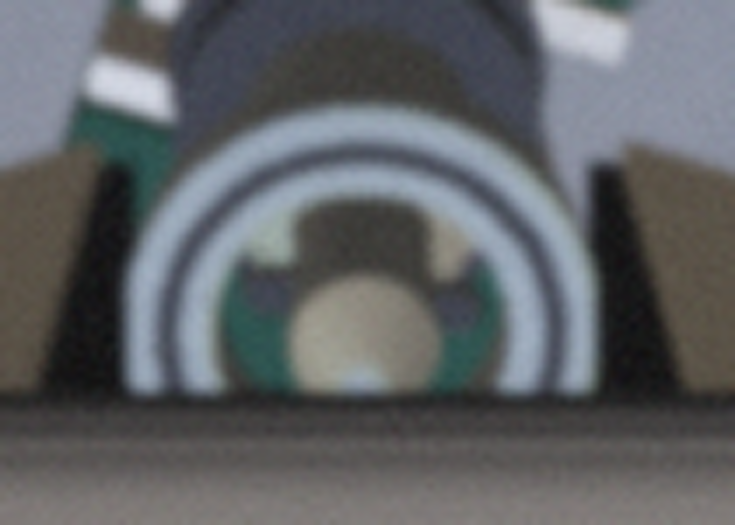

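View pics/s13.png

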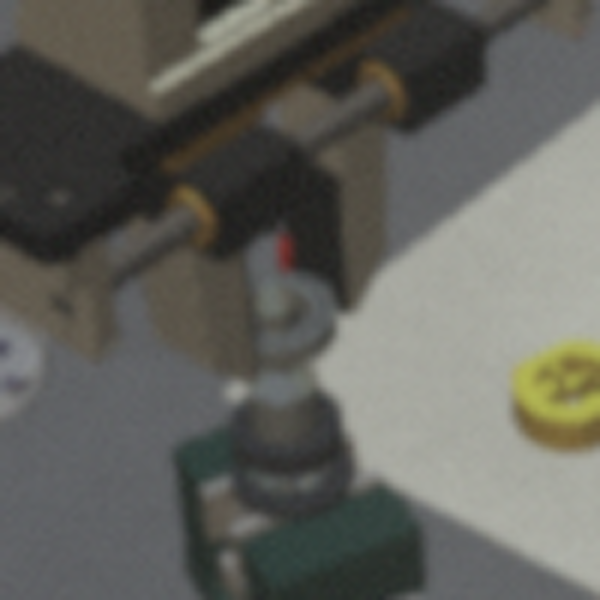

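Run:
```python
from h import *
p=cams.read_camera('wrist')
print(tool(p,281.4,280,.121),tool(p,281.4,275,.121)); print(tool(p,281.7,240.3,tz=-24.4))
print(tool(p,281.7,225+200/7,tz=-24.4))
delta(.532,.0335,.0776,0)
```

```text
(array([0.5314, 0.0327, 0.121 ]), array([  0.3,   1.1, -33.2])) (array([0.5338, 0.0327, 0.121 ]), array([  2.7,   1.1, -33.2]))
[ 15.8   1.2 -24.4]
[  9.3   1.2 -24.4]
t 13.7 pos [531.7  33.4  87.8] rot [ 3.1311 -0.0174 -0.0037] F [-0.7 -0.8 -1. ] open 31.2
delta mm [ 0.2 -0.2 10.2] turn -0.004
```

>>> servo_tool --targets "0 -0.1 3 0; 0 0 3 0; 0 0 3 0; 0 0 0 0"

```text
time: 14.2
tool_pos: [0.5319, 0.0334, 0.0784]
tool_rot: [3.131, -0.018, -0.004]
contact_force: [-0.5, -0.3, 0.1]
opening: 0.0316
```

>>> servo_tool --targets "0 0 1.5 0; 0 0 1.5 0; 0 0 1.5 0; 0 0 1 0"

```text
time: 14.7
tool_pos: [0.5321, 0.0333, 0.0726]
tool_rot: [3.131, -0.018, -0.004]
contact_force: [0.6, 0.3, 0.2]
opening: 0.0311
```

>>> servo_tool --targets "0 0 1 0; 0 0 1 0; 0 0 0 0"

```text
time: 15.08
tool_pos: [0.5321, 0.0333, 0.0704]
tool_rot: [3.131, -0.018, -0.004]
contact_force: [0.8, 0.0, -0.1]
opening: 0.0312
```

>>> servo_tool --targets "0 0 1 0; 0 0 1 0; 0 0 1 0; 0 0 0 0"

```text
time: 15.58
tool_pos: [0.5323, 0.0333, 0.0672]
tool_rot: [3.131, -0.018, -0.004]
contact_force: [-0.1, 0.3, -0.6]
opening: 0.0309
```

>>> servo_tool --targets "0 0 1 0; 0 0 1 0; 0 0 1 0; 0 0 0 0"

```text
time: 16.08
tool_pos: [0.5323, 0.0333, 0.064]
tool_rot: [3.131, -0.018, -0.004]
contact_force: [-0.4, 0.0, 0.0]
opening: 0.0313
```

>>> servo_tool --targets "0 0 1.2 0; 0 0 1.2 0; 0 0 1 0; 0 0 0 0"

```text
time: 16.58
tool_pos: [0.5323, 0.0332, 0.0604]
tool_rot: [3.131, -0.018, -0.004]
contact_force: [0.9, 1.0, -0.2]
opening: 0.031
```

>>> servo_tool --targets "0 0 0.8 0; 0 0 0.8 0; 0 0 0 0"

```text
time: 16.95
tool_pos: [0.5324, 0.0332, 0.0587]
tool_rot: [3.131, -0.018, -0.004]
contact_force: [-0.9, -0.3, -0.2]
opening: 0.0314
```

Run:
```python
from h import *
s=cams.read_camera('scene'); save(cv2.resize(s['color'][170:270,190:290],None,fx=6,fy=6,interpolation=2),'s14')
delta(.532,.0335,.0576,0)
```

```text
t 17.0 pos [532.4  33.2  58.7] rot [ 3.131  -0.0182 -0.0037] F [ 0.4 -0.6 -0.3] open 31.3
delta mm [-0.4 -0.3  1.1] turn -0.004
```

View pics/s14.png

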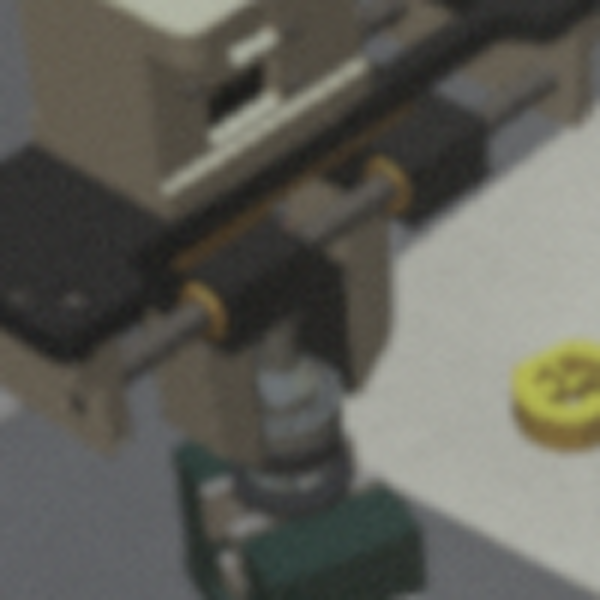

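>>> servo_tool --targets "0 0 0 0; 0 0 0 0; 0 0 0 0" --hand 0.55

```text
time: 17.38
tool_pos: [0.5326, 0.0332, 0.0589]
tool_rot: [3.131, -0.019, -0.004]
contact_force: [-0.2, 1.0, -0.6]
opening: 0.0502
```

>>> servo_tool --targets "0 0 -5 0; 0 0 -15 0; 0 0 -25 0; 0 0 -30 0; 0 0 -25 0; 0 0 -10 0; 0 0 0 0"

```text
time: 18.25
tool_pos: [0.5309, 0.0344, 0.1771]
tool_rot: [3.131, -0.022, -0.004]
contact_force: [-0.8, -0.2, 0.2]
opening: 0.0503
```

Run:
```python
from h import *
s=cams.read_camera('scene'); save(cv2.resize(s['color'][170:270,190:290],None,fx=6,fy=6,interpolation=2),'s15')
t=cams.read_camera('top'); ringfit(t,369,238,13,.02,None,'rf15')
delta(.4956,-.2745,.17,0)
```

```text
thr 143.0 ctr 368.79 238.24 axes [10.7 12.5] world [ 0.4959 -0.2741  0.02  ]
t 18.35 pos [530.3  34.4 175.8] rot [ 3.1309 -0.0201 -0.0037] F [ 0.3  0.5 -0.5] open 50.4
delta mm [-33.7 309.    8.4] turn -0.004
```

View pics/s15.png

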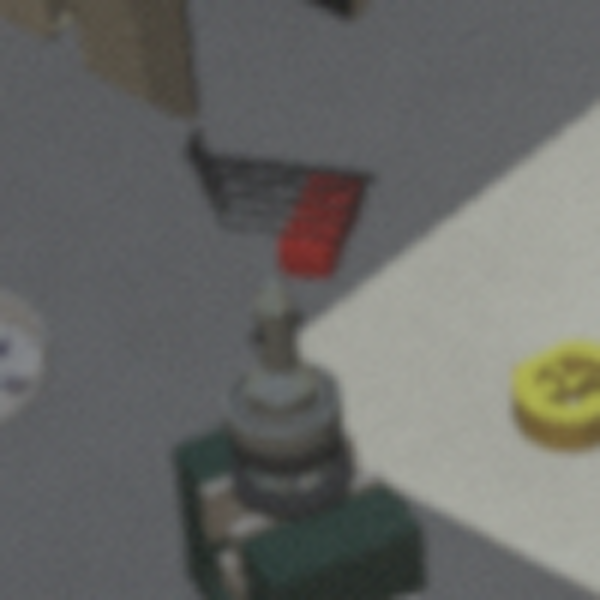

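>>> servo_tool --targets "-2 15 0 0;-3 27 0 0;-3 27 0 0;-3 27 1 0;-3 27 1 0;-3 27 1 0;-3 27 1 0;-3 27 1 0;-3 27 1 0;-3 27 1 0;-3 20 1 0; -2 12 0 0; 0 6 0 0; 0 0 0 0"

```text
time: 20.1
tool_pos: [0.4846, -0.2783, 0.1584]
tool_rot: [3.137, 0.001, -0.007]
contact_force: [-0.2, -0.6, 1.2]
opening: 0.0505
```

Run:
```python
from h import *
p=cams.read_camera('wrist'); save(p['color'],'w16')
delta(.4956,-.2745,.10,0)
```

```text
t 20.15 pos [ 484.6 -278.   158.4] rot [ 3.1374e+00  1.1000e-03 -6.2000e-03] F [-0.2  0.2  0.1] open 50.5
delta mm [11.  -3.8 58.4] turn -0.006
```

View pics/w16.png

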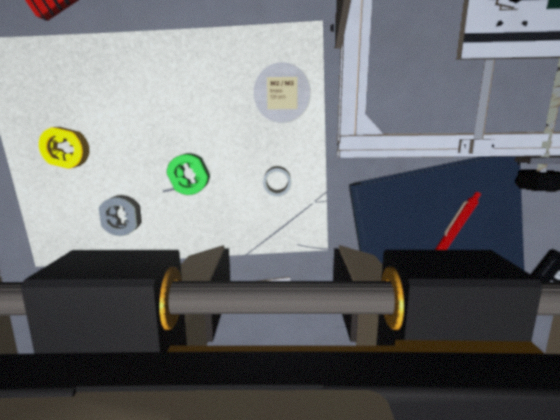

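Run:
```python
from h import *
p=cams.read_camera('wrist'); save(cv2.resize(p['color'][155:205,252:302],None,fx=12,fy=12,interpolation=2),'w17')
save(cv2.resize(p['color'][185:250,85:155],None,fx=9,fy=9,interpolation=2),'w17r')
delta(.4956,-.2745,.10,0)
np.savez('w17.npz',K=p['K'],k1=p['k1'],R=p['R'],t=p['t'])
```

```text
t 20.2 pos [ 484.7 -277.7  158.5] rot [ 3.1374e+00  1.1000e-03 -5.9000e-03] F [-0.  -0.4  0.1] open 50.5
delta mm [10.9 -3.5 58.5] turn -0.006
```

View pics/w17.png

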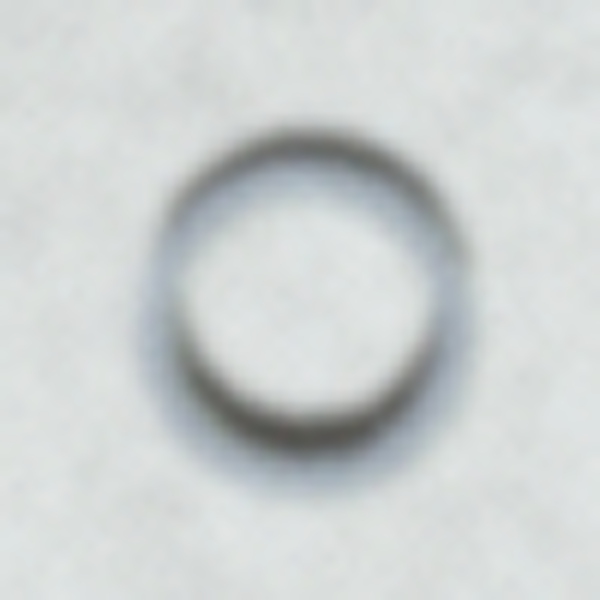

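View pics/w17r.png

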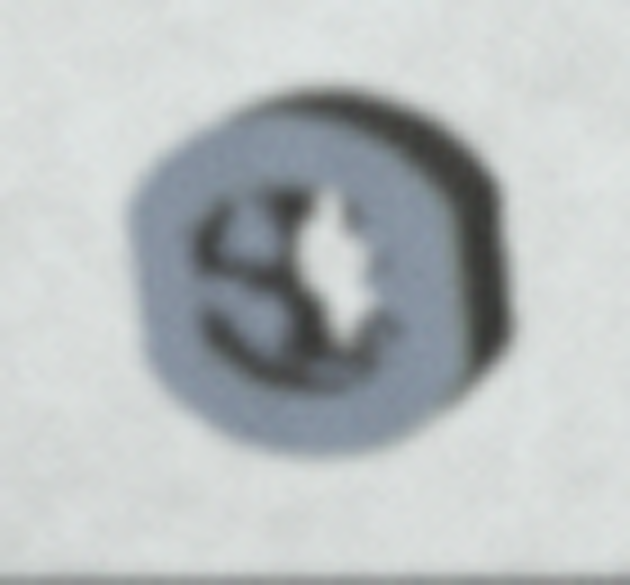

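Run:
```python
from h import *
p=dict(np.load('w17.npz'))
print(at(p,277.75,182.7,.02), at(p,85+310/9,185+285/9,.014))
X=at(p,277.75,182.7,.02)
delta(X[0],X[1],.06,0)
```

```text
[ 0.49734649 -0.27653465  0.02      ] [ 0.46477114 -0.12690903  0.014     ]
t 20.2 pos [ 484.7 -277.7  158.5] rot [ 3.1374e+00  1.1000e-03 -5.9000e-03] F [-0.  -0.4  0.1] open 50.5
delta mm [12.7 -1.7 98.5] turn -0.006
```

>>> servo_tool --targets "6 -1.5 15 -0.006; 6 -1.2 25 0; 0 0 25 0; 0 0 20 0; 0 0 10 0; 0 0 0 0; 0 0 0 0"

```text
time: 21.08
tool_pos: [0.4992, -0.271, 0.0577]
tool_rot: [3.138, 0.001, 0.007]
contact_force: [0.1, 0.3, 0.4]
opening: 0.0505
```

Run:
```python
from h import *
p=cams.read_camera('wrist'); save(cv2.resize(p['color'][170:300,190:370],None,fx=4.4,fy=4.4,interpolation=2),'w18')
delta(.4973,-.2755,-.015,0)
np.savez('w18.npz',K=p['K'],k1=p['k1'],R=p['R'],t=p['t'])
```

```text
t 21.12 pos [ 499.2 -271.    57.8] rot [3.1384e+00 1.0000e-03 6.6000e-03] F [-0.3  0.4  0.1] open 50.3
delta mm [-1.9  4.2 72.8] turn 0.007
```

View pics/w18.png

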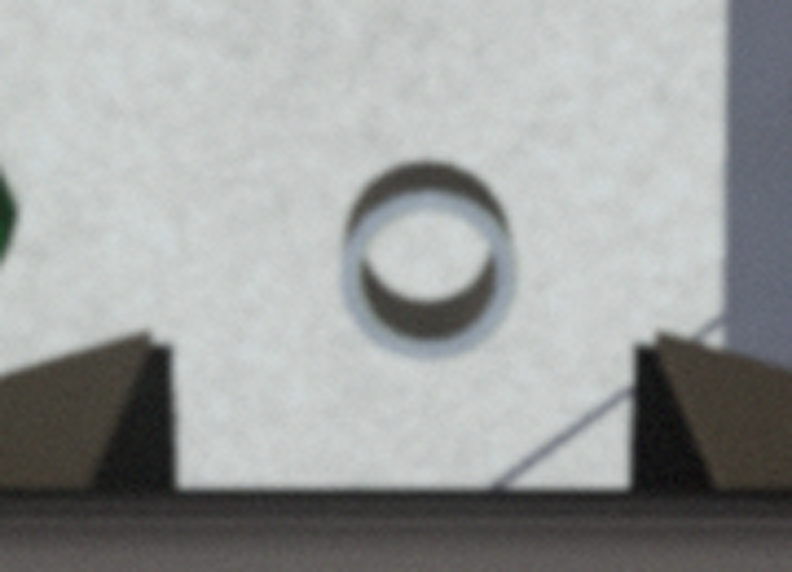

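Run:
```python
from h import *
p=dict(np.load('w18.npz'))
X=at(p,190+428.5/4.4,170+274.5/4.4,.02); print(X)
delta(X[0],X[1]+.001,-.015,0)
```

```text
[ 0.49807162 -0.27608482  0.02      ]
t 21.12 pos [ 499.2 -271.    57.8] rot [3.1384e+00 1.0000e-03 6.6000e-03] F [-0.3  0.4  0.1] open 50.3
delta mm [-1.1  3.8 72.8] turn 0.007
```

>>> servo_tool --targets "-1 3.9 5 0.007; 0 0 14 0; 0 0 14 0; 0 0 14 0; 0 0 12 0; 0 0 7 0; 0 0 4 0;0 0 0 0; 0 0 0 0"

```text
time: 22.25
tool_pos: [0.4987, -0.2761, -0.0164]
tool_rot: [3.137, -0.001, -0.001]
contact_force: [0.5, -0.3, 0.2]
opening: 0.0505
```

Run:
```python
from h import *
delta(.4979,-.2751,-.015,0)
```

```text
t 22.25 pos [ 498.7 -276.1  -16.4] rot [ 3.1372e+00 -6.0000e-04 -1.2000e-03] F [ 0.5 -0.3  0.2] open 50.5
delta mm [-0.8 -1.  -1.4] turn -0.001
```

>>> servo_tool --targets "-0.7 -0.8 -1 0; 0 0 0 0"

```text
time: 22.5
tool_pos: [0.4982, -0.2754, -0.0149]
tool_rot: [3.137, -0.001, -0.001]
contact_force: [-0.1, 0.6, 0.1]
opening: 0.0504
```

>>> servo_tool --targets "0 0 0 0;0 0 0 0;0 0 0 0;0 0 0 0;0 0 0 0" --hand 0.15 --squeeze 12

```text
time: 23.12
tool_pos: [0.4982, -0.2755, -0.0148]
tool_rot: [3.136, -0.002, -0.001]
contact_force: [0.1, -0.4, 0.8]
opening: 0.0255
```

>>> servo_tool --targets "0 0 -3 0; 0 0 -8 0; 0 0 -16 0; 0 0 -24 0;0 0 -28 0;0 0 -28 0; 0 0 -28 0; 0 0 -20 0; 0 0 -10 0; 0 0 0 0"

```text
time: 24.38
tool_pos: [0.4984, -0.2748, 0.164]
tool_rot: [3.132, -0.007, -0.001]
contact_force: [0.1, -1.1, -0.9]
opening: 0.0257
```

Run:
```python
from h import *
p=cams.read_camera('wrist'); save(cv2.resize(p['color'][200:300,220:345],None,fx=6,fy=6,interpolation=2),'w19')
delta(.50,.0335,.165,0)
np.savez('w19.npz',K=p['K'],k1=p['k1'],R=p['R'],t=p['t'])
```

```text
t 24.43 pos [ 498.2 -274.6  163.4] rot [ 3.133e+00 -6.400e-03 -1.000e-03] F [-0.2 -1.1 -0.4] open 25.6
delta mm [   1.5 -308.1   -4.2] turn -0.001
```

View pics/w19.png

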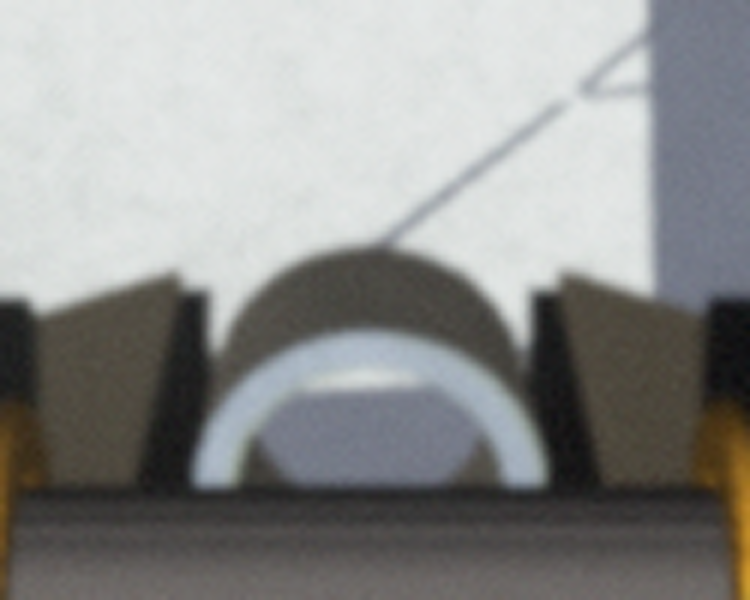

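Run:
```python
from h import *
p=dict(np.load('w19.npz'))
print(tool(p,281.7,254.7,tz=-34.8), tool(p,281.7,240.8,tz=-14.8))
```

```text
[ 12.9   1.3 -34.8] [ 12.    1.4 -14.8]
```

>>> servo_tool --targets "2 -15 0 0;3 -27 0 0;3 -27 0 0;3 -27 0 0;3 -27 0 0;3 -27 0 0;3 -27 0 0;3 -27 0 0;3 -27 0 0;3 -27 0 0;3 -20 0 0; 1 -14 0 0; 0 -8 0 0; 0 0 0 0; 0 0 0 0"

```text
time: 26.3
tool_pos: [0.523, 0.0476, 0.1498]
tool_rot: [-3.14, 0.019, 0.002]
contact_force: [0.1, 0.4, -1.5]
opening: 0.0256
```

Run:
```python
from h import *
delta(.532,.0335,.125,0)
```

```text
t 26.3 pos [523.   47.6 149.8] rot [-3.1396e+00  1.8600e-02  2.0000e-03] F [ 0.1  0.4 -1.5] open 25.6
delta mm [ 9.4 14.1 24.6] turn 0.002
```

>>> servo_tool --targets "5 7 5 0; 4 7 8 0; 0 0 8 0; 0 0 6 0; 0 0 0 0; 0 0 0 0"

```text
time: 27.05
tool_pos: [0.5319, 0.0308, 0.12]
tool_rot: [-3.14, 0.02, -0.001]
contact_force: [-0.3, 0.4, 0.2]
opening: 0.0255
```

Run:
```python
from h import *
p=cams.read_camera('wrist'); save(cv2.resize(p['color'][180:300,215:350],None,fx=5.8,fy=5,interpolation=2),'w20')
s=cams.read_camera('scene'); save(cv2.resize(s['color'][170:270,190:290],None,fx=6,fy=6,interpolation=2),'s20')
delta(.5316,.0335,.118,0)
np.savez('w20.npz',K=p['K'],k1=p['k1'],R=p['R'],t=p['t'])
```

```text
t 27.15 pos [532.   30.8 120.2] rot [-3.1398e+00  1.9500e-02 -8.0000e-04] F [-0.2 -0.7 -0. ] open 25.8
delta mm [-0.3 -2.7  2.2] turn -0.001
```

View pics/w20.png

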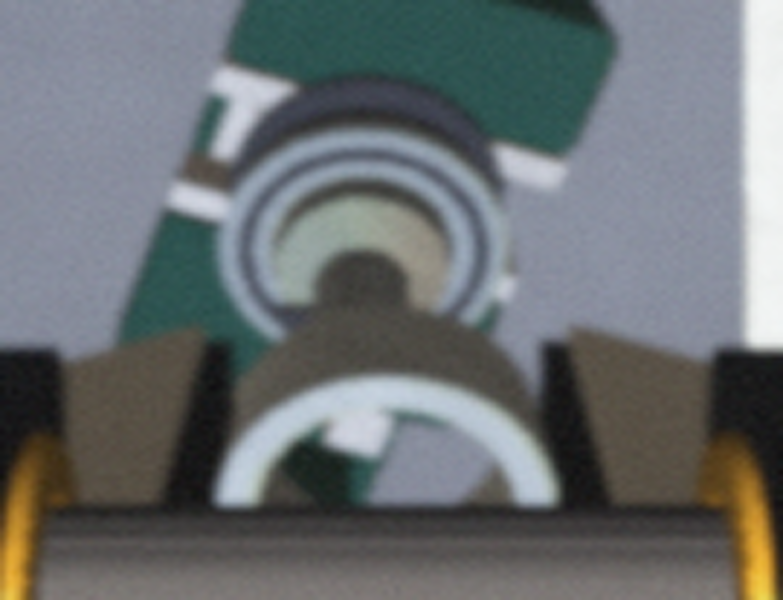

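View pics/s20.png

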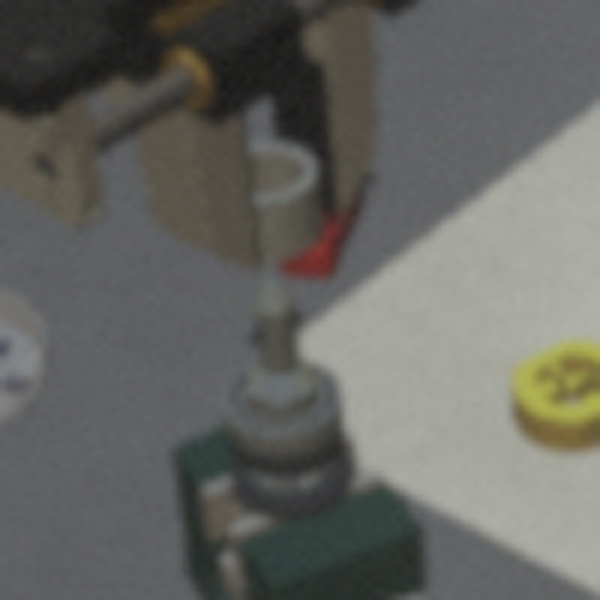

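Run:
```python
from h import *
p=dict(np.load('w20.npz'))
print(at(p,277.6,205.6,.082)-[.016,0,0], tool(p,215+388/5.8,180+378/5,tz=-34.8),tool(p,215+388/5.8,180+378/5,tz=-34.8))
for r in (-24.4,): pass
delta(.5316,.0335,.118,0)
```

```text
[0.53174795 0.03209728 0.082     ] [ 12.6   1.3 -34.8] [ 12.6   1.3 -34.8]
t 27.15 pos [532.   30.8 120.2] rot [-3.1398e+00  1.9500e-02 -8.0000e-04] F [-0.2 -0.7 -0. ] open 25.8
delta mm [-0.3 -2.7  2.2] turn -0.001
```

>>> servo_tool --targets "-0.3 -2.7 0 0; 0 0 0 0; 0.2 0 8 0; 0.2 0 10 0; 0.2 0 8 0; 0.1 0 5 0; 0 0 0 0; 0 0 0 0"

```text
time: 28.15
tool_pos: [0.5316, 0.034, 0.0868]
tool_rot: [-3.14, 0.02, -0.0]
contact_force: [-0.3, 0.2, -0.4]
opening: 0.0258
```

Run:
```python
from h import *
p=cams.read_camera('wrist'); save(cv2.resize(p['color'][180:300,215:350],None,fx=5.8,fy=5,interpolation=2),'w21')
delta(.5316,.0334,.078,0)
```

```text
t 28.2 pos [531.6  34.   86.9] rot [-3.1398e+00  1.9700e-02 -4.0000e-04] F [ 0.3 -0.9 -0.3] open 25.8
delta mm [0.2 0.6 8.9] turn -0.0
```

View pics/w21.png

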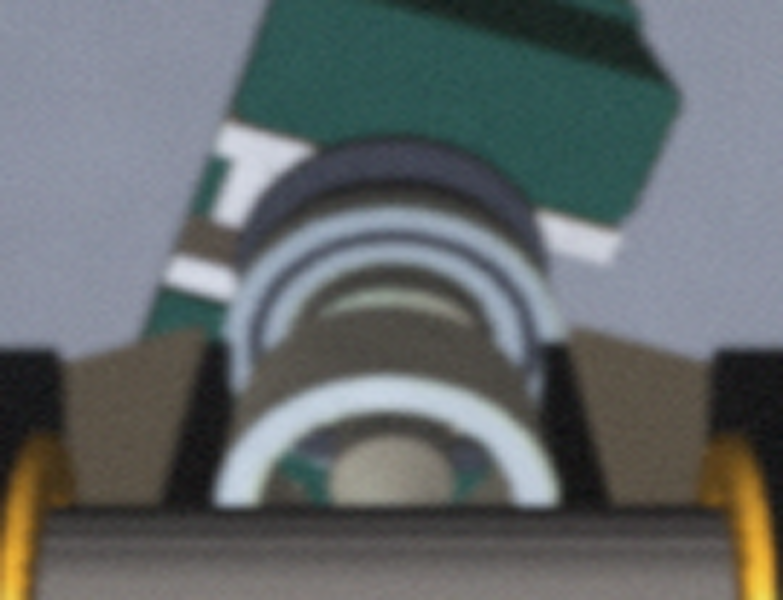

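>>> servo_tool --targets "0.1 0.5 3 0; 0.1 0 3 0; 0.1 0 3 0; 0 0 1.5 0; 0 0 0 0"

```text
time: 28.82
tool_pos: [0.532, 0.0334, 0.076]
tool_rot: [-3.14, 0.019, -0.0]
contact_force: [0.6, 0.8, -1.3]
opening: 0.0257
```

>>> servo_tool --targets "0 0 1.2 0; 0 0 1.2 0; 0 0 1.2 0; 0 0 0 0"

```text
time: 29.32
tool_pos: [0.532, 0.0335, 0.0723]
tool_rot: [-3.14, 0.019, -0.0]
contact_force: [-0.4, -0.7, 0.2]
opening: 0.0258
```

>>> servo_tool --targets "0 0 1.2 0; 0 0 1.2 0; 0 0 1.2 0; 0 0 0 0"

```text
time: 29.82
tool_pos: [0.5318, 0.0335, 0.0684]
tool_rot: [-3.14, 0.019, -0.0]
contact_force: [-0.0, -0.7, 0.0]
opening: 0.0256
```

>>> servo_tool --targets "0 0 0.7 0; 0 0 0 0; 0 0 0 0"

```text
time: 30.2
tool_pos: [0.5318, 0.0335, 0.0677]
tool_rot: [-3.14, 0.019, -0.0]
contact_force: [-0.1, 0.2, -0.9]
opening: 0.0259
```

>>> servo_tool --targets "0 0 0 0; 0 0 0 0; 0 0 0 0" --hand 0.52

```text
time: 30.58
tool_pos: [0.5321, 0.0334, 0.0679]
tool_rot: [-3.14, 0.018, -0.0]
contact_force: [-0.8, -0.3, -0.8]
opening: 0.0467
```

>>> servo_tool --targets "0 0 -5 0; 0 0 -15 0; 0 0 -25 0; 0 0 -25 0; 0 0 -20 0; 0 0 -10 0; 0 0 0 0"

```text
time: 31.45
tool_pos: [0.5347, 0.0333, 0.1761]
tool_rot: [-3.14, 0.014, -0.0]
contact_force: [0.1, 0.8, -1.9]
opening: 0.0479
```

Run:
```python
from h import *
s=cams.read_camera('scene'); save(cv2.resize(s['color'][170:270,190:290],None,fx=6,fy=6,interpolation=2),'s22')
delta(.4648,-.126,.15,0.106)
```

```text
t 31.5 pos [534.5  33.3 175.6] rot [-3.1402e+00  1.4800e-02 -3.0000e-04] F [ 0.   0.4 -0.1] open 47.7
delta mm [-69.2 159.3  26.4] turn -0.106
```

View pics/s22.png

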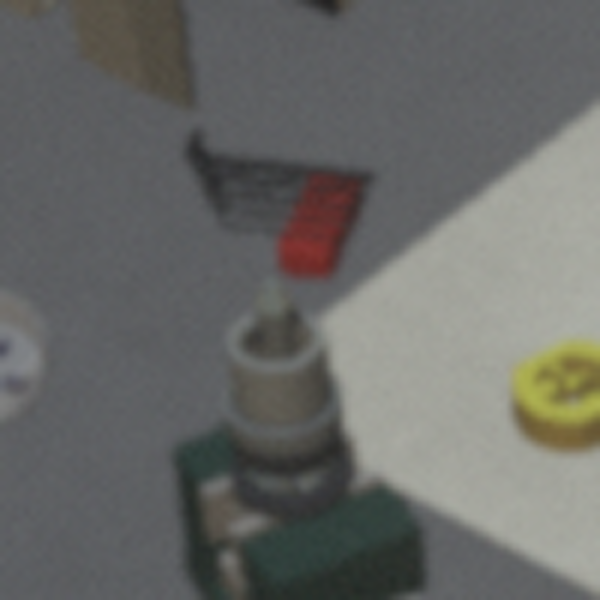

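>>> servo_tool --targets "-5 10 0 -0.05;-9 20 2 -0.056;-9 22 4 0;-9 22 4 0;-9 22 4 0;-9 22 4 0;-9 20 4 0;-7 14 2 0; -2 6 0 0; 0 0 0 0; 0 0 0 0"

```text
time: 32.88
tool_pos: [0.4752, -0.1328, 0.1435]
tool_rot: [-3.132, 0.029, 0.111]
contact_force: [-0.3, -0.6, 0.3]
opening: 0.0481
```

Run:
```python
from h import *
p=cams.read_camera('wrist'); save(p['color'],'w23f')
delta(.4648,-.1255,.10,.106)
np.savez('w23.npz',K=p['K'],k1=p['k1'],R=p['R'],t=p['t'])
```

```text
t 32.92 pos [ 475.3 -132.8  143.5] rot [-3.1319  0.0287  0.1112] F [ 0.   1.1 -0.5] open 47.6
delta mm [-8.4 -8.  43.9] turn 0.005
```

View pics/w23f.png

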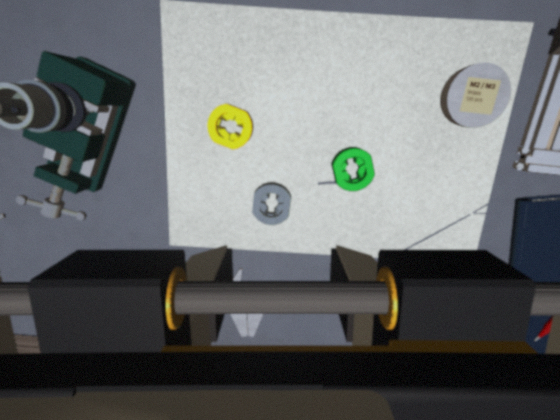

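Run:
```python
from h import *
p=cams.read_camera('wrist'); save(cv2.resize(p['color'][175:235,235:305],None,fx=11,fy=10,interpolation=2),'w24')
np.savez('w24.npz',K=p['K'],k1=p['k1'],R=p['R'],t=p['t'])
```

```text
(no output)
```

View pics/w24.png

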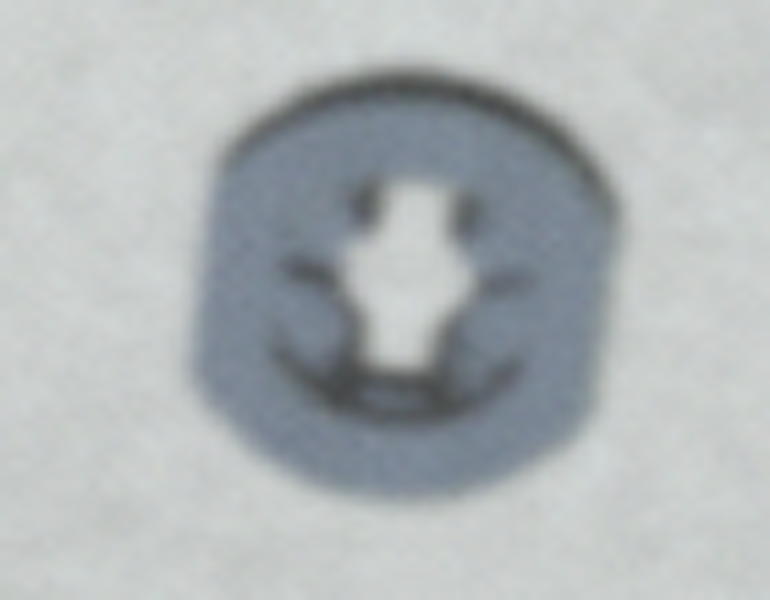

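Run:
```python
from h import *
p=dict(np.load('w24.npz'))
X=at(p,271.7,205,.014);print(X)
delta(X[0],X[1]+.0012,.06,.01)
```

```text
[ 0.46467996 -0.12511957  0.014     ]
t 32.98 pos [ 475.3 -132.8  143.5] rot [-3.132   0.0287  0.1114] F [ 0.6  1.1 -0.5] open 47.7
delta mm [-7.1 -9.2 83.9] turn 0.101
```

>>> servo_tool --targets "-4 -4 10 0.05; -3 -5 20 0.051; 0 0 20 0; 0 0 20 0; 0 0 10 0; 0 0 0 0; 0 0 0 0"

```text
time: 33.85
tool_pos: [0.4676, -0.1218, 0.0637]
tool_rot: [-3.137, 0.025, 0.011]
contact_force: [-0.1, -0.0, 0.3]
opening: 0.0476
```

Run:
```python
from h import *
p=cams.read_camera('wrist'); save(cv2.resize(p['color'][185:285,210:350],None,fx=5.6,fy=5.6,interpolation=2),'w25')
delta(.464,-.1238,-.0165,.01)
np.savez('w25.npz',K=p['K'],k1=p['k1'],R=p['R'],t=p['t'])
```

```text
t 33.9 pos [ 467.6 -121.9   63.7] rot [-3.1368  0.0246  0.011 ] F [ 0.4 -0.6  0.4] open 47.5
delta mm [-1.6  2.3 80.3] turn 0.001
```

View pics/w25.png

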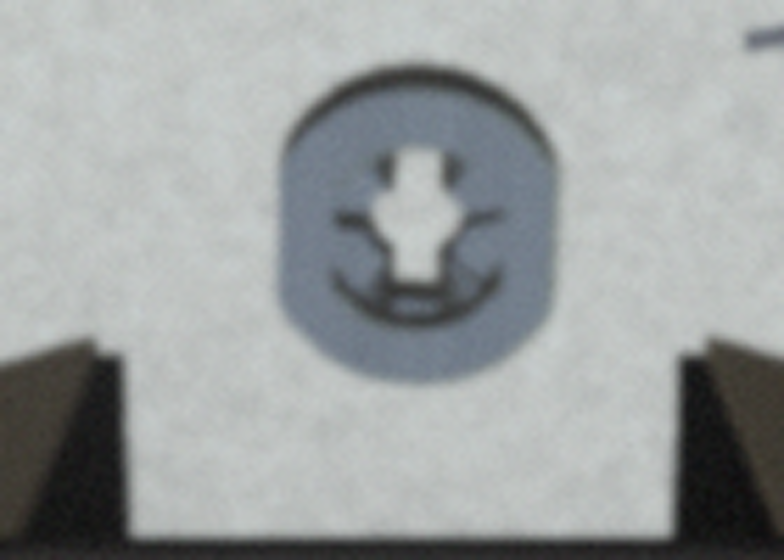

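Run:
```python
from h import *
p=dict(np.load('w25.npz'))
X=at(p,284.5,226.6,.014);print(X)
delta(X[0]-.0006,X[1]+.0013,-.0165,.011)
```

```text
[ 0.46534461 -0.12482303  0.014     ]
t 33.9 pos [ 467.6 -121.9   63.7] rot [-3.1368  0.0246  0.011 ] F [ 0.4 -0.6  0.4] open 47.5
delta mm [-0.9  2.  80.3] turn 0.0
```

>>> servo_tool --targets "-1 2 8 0; 0 0 14 0; 0 0 16 0; 0 0 15 0; 0 0 12 0; 0 0 7 0; 0 0 4 0;0 0 0 0; 0 0 0 0"

```text
time: 35.02
tool_pos: [0.465, -0.1242, -0.0163]
tool_rot: [-3.138, 0.023, 0.01]
contact_force: [0.3, 0.4, 0.1]
opening: 0.0478
```

Run:
```python
from h import *
delta(.4647,-.1235,-.0165,.011)
```

```text
t 35.02 pos [ 465.  -124.2  -16.3] rot [-3.1376  0.0229  0.0103] F [0.3 0.4 0.1] open 47.8
delta mm [-0.3 -0.7  0.2] turn -0.001
```

>>> servo_tool --targets "-0.2 -0.6 0 0;0 0 0 0;0 0 0 0;0 0 0 0;0 0 0 0" --hand 0.25 --squeeze 35

```text
time: 35.65
tool_pos: [0.4652, -0.1237, -0.0161]
tool_rot: [-3.138, 0.022, 0.01]
contact_force: [0.3, -0.2, 0.3]
opening: 0.0333
```

Run:
```python
from h import *
p=cams.read_camera('wrist'); save(cv2.resize(p['color'][215:300,210:350],None,fx=5.6,fy=5.6,interpolation=2),'w26')
delta(.4647,-.1235,-.0165,.011)
np.savez('w26.npz',K=p['K'],k1=p['k1'],R=p['R'],t=p['t'])
```

```text
t 35.7 pos [ 465.2 -123.7  -16.1] rot [-3.138   0.0218  0.0104] F [ 0.8 -0.4  1.2] open 33.0
delta mm [-0.5 -0.2  0.4] turn -0.001
```

View pics/w26.png

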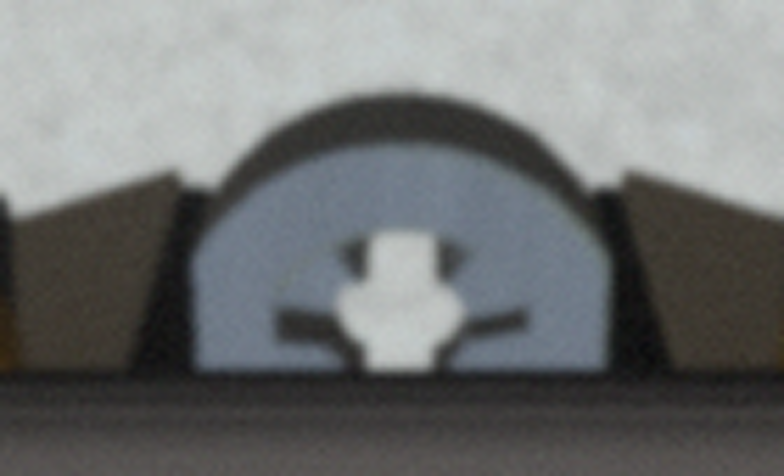

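Run:
```python
from h import *
p=dict(np.load('w26.npz'))
print(tool(p,210+403/5.6,215+143/5.6,tz=-30.1),tool(p,210+403/5.6,215+93/5.6,tz=-16.1), tool(p,210+403/5.6,215+313/5.6,tz=-22))
```

```text
[ 17.7   1.3 -30.1] [ 17.2   1.3 -16.1] [ -0.5   1.3 -22. ]
```

>>> servo_tool --targets "0 0 -3 0; 0 0 -8 0; 0 0 -16 0; 0 0 -24 0;0 0 -28 0;0 0 -28 0; 0 0 -28 0; 0 0 -24 0; 0 0 -12 0; 0 0 0 0"

```text
time: 36.95
tool_pos: [0.4685, -0.124, 0.1639]
tool_rot: [-3.139, 0.02, 0.01]
contact_force: [-0.2, -0.8, -1.0]
opening: 0.0332
```

Run:
```python
from h import *
delta(.5316,.0335,.15,1.475)
```

```text
t 36.95 pos [ 468.5 -124.   163.9] rot [-3.1387  0.0203  0.0103] F [-0.2 -0.8 -1. ] open 33.2
delta mm [  65.  -156.8   13. ] turn -1.465
```

>>> servo_tool --targets "0 0 0 -0.1;0 0 0 -0.15;0 0 0 -0.15;0 0 0 -0.15;0 0 0 -0.15;0 0 0 -0.15;0 0 0 -0.15;0 0 0 -0.15;0 0 0 -0.15;0 0 0 -0.1;0 0 0 -0.065;0 0 0 0;0 0 0 0"

```text
time: 38.58
tool_pos: [0.46, -0.1206, 0.1491]
tool_rot: [-3.094, -0.012, 1.522]
contact_force: [0.3, -0.7, -0.9]
opening: 0.0333
```

Run:
```python
from h import *
delta(.5316,.0,.155,1.475)
```

```text
t 38.58 pos [ 460.  -120.6  149.1] rot [-3.0945 -0.0119  1.5219] F [ 0.3 -0.7 -0.9] open 33.3
delta mm [124.   65.4  -7.5] turn 0.047
```

>>> servo_tool --targets "12 6 -2 0;15 8 -1 0.02;15 8 -1 0.02;15 8 -1 0;15 8 -1 0;15 8 0 0;15 8 0 0;10 5 0 0;5 3 0 0;0 0 0 0;0 0 0 0"

```text
time: 39.95
tool_pos: [0.5359, -0.0009, 0.1532]
tool_rot: [-3.093, -0.01, 1.479]
contact_force: [0.2, 0.2, -0.9]
opening: 0.0333
```

Run:
```python
from h import *
p=cams.read_camera('wrist'); save(p['color'],'w27')
delta(.5316,.0335,.15,1.475)
print(telemetry.observe()['qpos'])
np.savez('w27.npz',K=p['K'],k1=p['k1'],R=p['R'],t=p['t'])
```

```text
t 40.0 pos [535.9  -0.9 153.2] rot [-3.0934 -0.0104  1.4785] F [ 0.   0.8 -0.5] open 33.1
delta mm [33.8 -7.3  3.9] turn 0.003
[-0.14953391  0.44098986  1.53618932  0.00812952  1.21311723 -0.06050458]
```

View pics/w27.png

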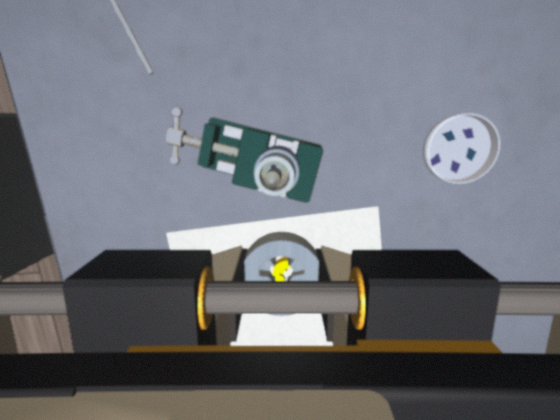

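Run:
```python
from h import *
p=cams.read_camera('wrist'); save(cv2.resize(p['color'][140:205,240:310],None,fx=11,fy=9,interpolation=2),'w28a')
save(cv2.resize(p['color'][225:290,235:325],None,fx=8,fy=8,interpolation=2),'w28b')
np.savez('w28.npz',K=p['K'],k1=p['k1'],R=p['R'],t=p['t'])
```

```text
(no output)
```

View pics/w28a.png

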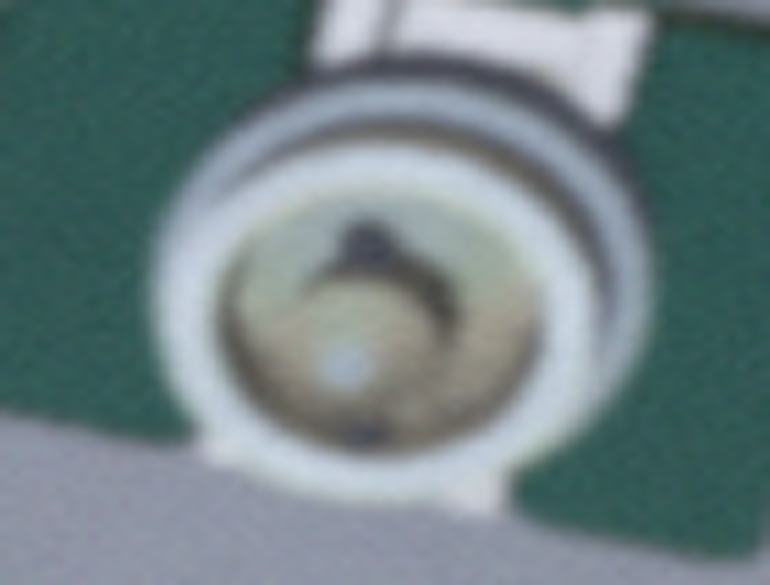

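View pics/w28b.png

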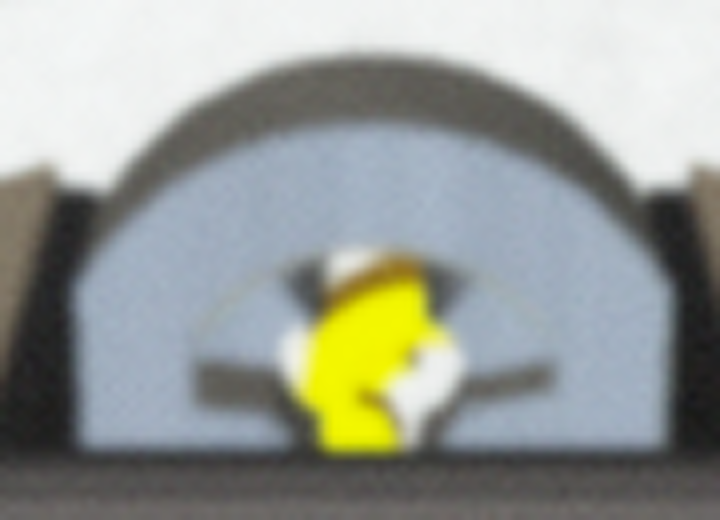

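Run:
```python
from h import *
p=dict(np.load('w28.npz'))
a=at(p,273.2,166.3,.1057);b=at(p,273.4,188.1,.1057);print('pin',a,b,np.arctan2(*(a-b)[[1,0]]))
print('tip',tool(p,271.4,180.6,.121),'pinc',tool(p,273.3,177.2,.1057))
# sleeve top outer: left155,right605? center
print('sleeve',tool(p,240+375/11,140+315/9,.102))
print('ret',tool(p,281.6,240,tz=-30.1), tool(p,281.9,271.9,tz=-24), tool(p,281.9,271.9,tz=-20))
delta(.5316,.0335,.15,1.475)
```

```text
pin [0.53187774 0.03931488 0.1057    ] [0.530622   0.02524307 0.1057    ] 1.4817942259760133
tip (array([0.5312, 0.0327, 0.121 ]), array([32.7, -6.2, 32.9])) pinc (array([0.5313, 0.0323, 0.1057]), array([32.2, -5.4, 48.2]))
sleeve (array([0.5316, 0.0332, 0.102 ]), array([33. , -4.9, 51.9]))
ret [ 17.4  -0.2 -30.1] [ -0.6  -0.  -24. ] [ -2.4  -0.  -20. ]
t 40.05 pos [535.9  -0.9 153.2] rot [-3.0934 -0.0104  1.4783] F [-0.5  0.1 -0.3] open 33.0
delta mm [33.9 -7.3  3.9] turn 0.003
```

>>> servo_tool --targets "10 -2 4 0; 12 -3 8 0; 9 -2 9 0; 4 -1 9 0; 0 0 5 0; 0 0 0 0; 0 0 0 0"

```text
time: 40.92
tool_pos: [0.5283, 0.0376, 0.1161]
tool_rot: [-3.092, -0.01, 1.478]
contact_force: [-0.9, 0.5, -0.7]
opening: 0.0332
```

Run:
```python
from h import *
p=cams.read_camera('wrist'); save(cv2.resize(p['color'][200:290,230:330],None,fx=8,fy=6.6,interpolation=2),'w29')
s=cams.read_camera('scene'); save(cv2.resize(s['color'][160:260,190:290],None,fx=6,fy=6,interpolation=2),'s29')
delta(.5306,.0343,.115,1.48)
np.savez('w29.npz',K=p['K'],k1=p['k1'],R=p['R'],t=p['t'])
```

```text
t 41.02 pos [528.4  37.6 116.2] rot [-3.0923 -0.0104  1.478 ] F [-0.1  0.2 -0.8] open 33.1
delta mm [-3.1  2.6  1. ] turn -0.002
```

View pics/w29.png

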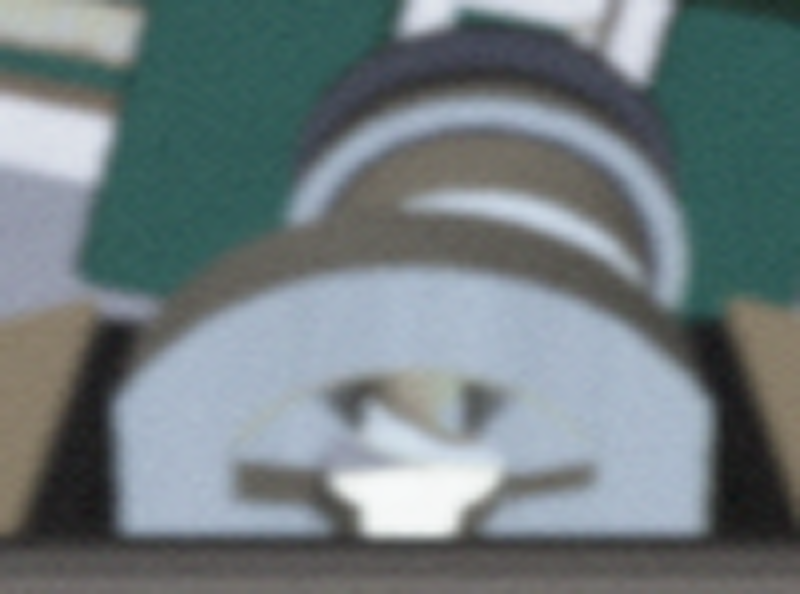

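View pics/s29.png

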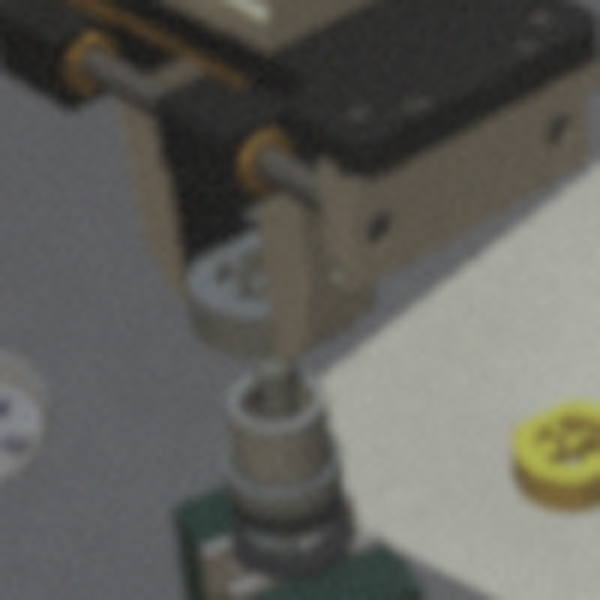

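>>> servo_tool --targets "-1.6 1.3 0 0; -1.5 1.3 0 0; 0 0 0 0; 0 0 0 0"

```text
time: 41.52
tool_pos: [0.5313, 0.0335, 0.1166]
tool_rot: [-3.094, -0.01, 1.477]
contact_force: [-0.6, 1.5, 0.1]
opening: 0.0332
```

Run:
```python
from h import *
p=cams.read_camera('wrist'); save(cv2.resize(p['color'][200:290,230:330],None,fx=8,fy=6.6,interpolation=2),'w30')
delta(.5306,.0343,.115,1.48)
np.savez('w30.npz',K=p['K'],k1=p['k1'],R=p['R'],t=p['t'])
```

```text
t 41.58 pos [531.3  33.6 116.6] rot [-3.0936 -0.0103  1.4774] F [ 0.3 -0.3 -0.5] open 33.0
delta mm [ 0.7 -0.7  1.6] turn -0.003
```

View pics/w30.png

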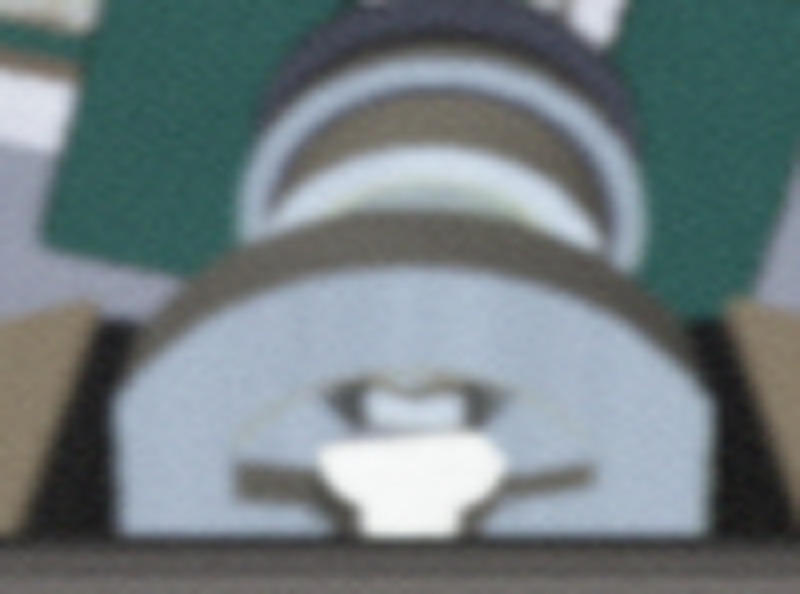

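Run:
```python
from h import *
from scipy.spatial.transform import Rotation as Ro
p=dict(np.load('w30.npz')); o=telemetry.observe(); R=Ro.from_euler('xyz',o['tool_rot']).as_matrix()
def cr(X): u,v=proj(p,X); return round((u-230)*8),round((v-200)*6.6)
A=np.array([.5314,.0327,0])
for n,z in [('tip',.121),('tipbase',.114),('pin',.1057),('sleeve top',.102),('sl front',.102)]: print(n,cr(A+[0,.013 if n=='sl front' else 0,z]))
for n,l in [('hole top',(-.9,-.1,-24.1)),('slot end top +x',(8,-.1,-24.1)),('hole bottom',(-.9,-.1,-16.1)),('slot end bot',(8,-.1,-16.1)),('front',(18.1,-.1,-30.1)),('front bot',(18.1,-.1,-16.1))]: print(n,cr(o['tool_pos']+R@np.array(l)/1000))
```

```text
tip (414, 371)
tipbase (419, 339)
pin (424, 304)
sleeve top (426, 290)
sl front (409, 147)
hole top (414, 479)
slot end top +x (414, 361)
hole bottom (414, 432)
slot end bot (414, 320)
front (414, 253)
front bot (414, 189)
```

>>> servo_tool --targets "0.3 0.0 4 0.002; 0 0.2 4 0; 0 0.2 4 0; -0.1 0.2 3 0; 0 0 0 0"

```text
time: 42.2
tool_pos: [0.5309, 0.0341, 0.1001]
tool_rot: [-3.093, -0.01, 1.475]
contact_force: [0.2, -0.2, -0.4]
opening: 0.0332
```

Run:
```python
from h import *
p=cams.read_camera('wrist'); save(cv2.resize(p['color'][200:290,230:330],None,fx=8,fy=6.6,interpolation=2),'w31')
delta(.5309,.0340,.0914,1.48)
```

```text
t 42.25 pos [530.9  34.1 100.3] rot [-3.0929 -0.0102  1.4754] F [ 0.1 -0.3 -0.7] open 32.9
delta mm [-0.2  0.4  8.8] turn -0.005
```

View pics/w31.png

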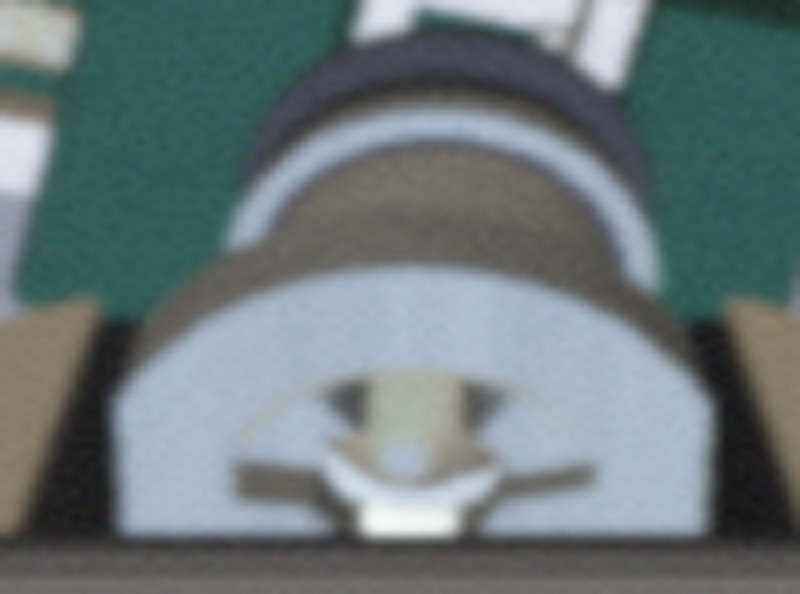

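>>> servo_tool --targets "0.2 -0.5 0 -0.004; 0 0.1 2 0; 0 0.1 2 0; 0 0.1 2 0; 0 0 0 0"

```text
time: 42.88
tool_pos: [0.5307, 0.0344, 0.0941]
tool_rot: [-3.094, -0.01, 1.48]
contact_force: [-0.6, 0.1, -0.5]
opening: 0.0332
```

Run:
```python
from h import *
p=cams.read_camera('wrist'); save(cv2.resize(p['color'][200:290,230:330],None,fx=8,fy=6.6,interpolation=2),'w32')
delta(.5304,.0342,.0914,1.48)
```

```text
t 42.92 pos [530.7  34.4  94.2] rot [-3.0938 -0.0104  1.4797] F [-0.2  0.2 -0. ] open 33.2
delta mm [-0.3 -0.2  2.8] turn -0.0
```

View pics/w32.png

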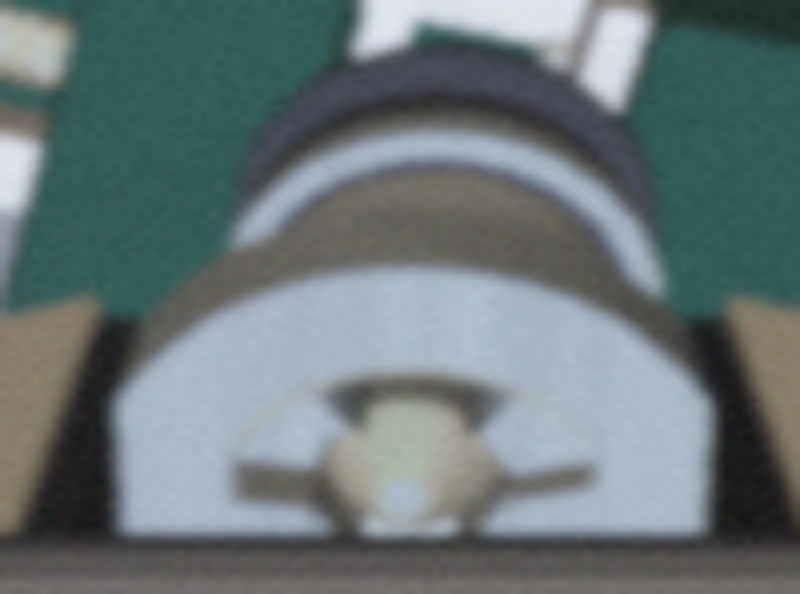

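>>> servo_tool --targets "-0.1 0 1 0; 0 0 1 0; 0 0.1 1 0; 0 0 0 0"

```text
time: 43.42
tool_pos: [0.5307, 0.0343, 0.0911]
tool_rot: [-3.094, -0.01, 1.48]
contact_force: [0.3, 0.0, -0.9]
opening: 0.0333
```

>>> servo_tool --targets "0 0 1 0; 0 0.1 1 0; 0 0 0 0"

```text
time: 43.8
tool_pos: [0.5307, 0.0344, 0.089]
tool_rot: [-3.094, -0.01, 1.48]
contact_force: [1.3, -0.1, -0.3]
opening: 0.0332
```

>>> servo_tool --targets "0 0 1 0; 0 0.1 1 0; 0 0 0 0"

```text
time: 44.18
tool_pos: [0.5308, 0.0344, 0.0868]
tool_rot: [-3.094, -0.01, 1.48]
contact_force: [0.7, 0.6, -0.9]
opening: 0.0329
```

>>> servo_tool --targets "0 0 1 0; 0 0 1 0; 0 0 0 0"

```text
time: 44.55
tool_pos: [0.5311, 0.0343, 0.0854]
tool_rot: [-3.095, -0.01, 1.48]
contact_force: [-1.7, -0.9, 2.2]
opening: 0.0333
```

>>> servo_tool --targets "0 0.1 1.5 0; 0 0.1 1.5 0; 0 0.1 1.5 0; 0 0 0 0" --squeeze 55

```text
time: 45.05
tool_pos: [0.5312, 0.0343, 0.0826]
tool_rot: [-3.096, -0.01, 1.48]
contact_force: [-1.9, -0.4, 5.4]
opening: 0.0331
```

>>> servo_tool --targets "0 0.1 1.5 0; 0 0.1 1.5 0; 0 0.1 1.5 0; 0 0 0 0"

```text
time: 45.55
tool_pos: [0.5313, 0.0343, 0.0815]
tool_rot: [-3.098, -0.01, 1.48]
contact_force: [-2.8, 0.6, 7.4]
opening: 0.0333
```

>>> servo_tool --targets "0 -0.3 2.5 0; 0 -0.2 2.5 0; 0 0 2.5 0; 0 0 2.5 0; 0 0 2.5 0"

```text
time: 46.18
tool_pos: [0.5316, 0.0342, 0.0774]
tool_rot: [-3.106, -0.009, 1.481]
contact_force: [-7.2, -0.1, 20.5]
opening: 0.033
```

>>> servo_tool --targets "0 -0.8 1.0 0; 0 -0.6 1.2 0"

```text
time: 46.42
tool_pos: [0.5315, 0.0342, 0.0784]
tool_rot: [-3.111, -0.009, 1.482]
contact_force: [-2.3, -0.2, 11.8]
opening: 0.0329
```

>>> servo_tool --targets "0 -0.4 2 0; 0 -0.3 1.8 0; 0 -0.2 1.8 0.04; 0 -0.2 1.8 0.05"

```text
time: 46.92
tool_pos: [0.5319, 0.0341, 0.078]
tool_rot: [-3.118, -0.006, 1.39]
contact_force: [-4.5, 0.9, 15.7]
opening: 0.0331
```

Run:
```python
from h import *
p=cams.read_camera('wrist'); save(cv2.resize(p['color'][200:290,230:330],None,fx=8,fy=6.6,interpolation=2),'w33')
s=cams.read_camera('scene'); save(cv2.resize(s['color'][160:260,190:290],None,fx=6,fy=6,interpolation=2),'s33')
delta(.5315,.0342,.0780,1.48); print(telemetry.observe()['torque'])
```

```text
t 47.02 pos [531.9  34.2  78. ] rot [-3.1175 -0.0057  1.3906] F [-4.8  0.2 15.5] open 33.0
delta mm [-0.  -0.4  0. ] turn -0.089
[-0.07634101  0.7246433   0.03319175]
```

View pics/w33.png

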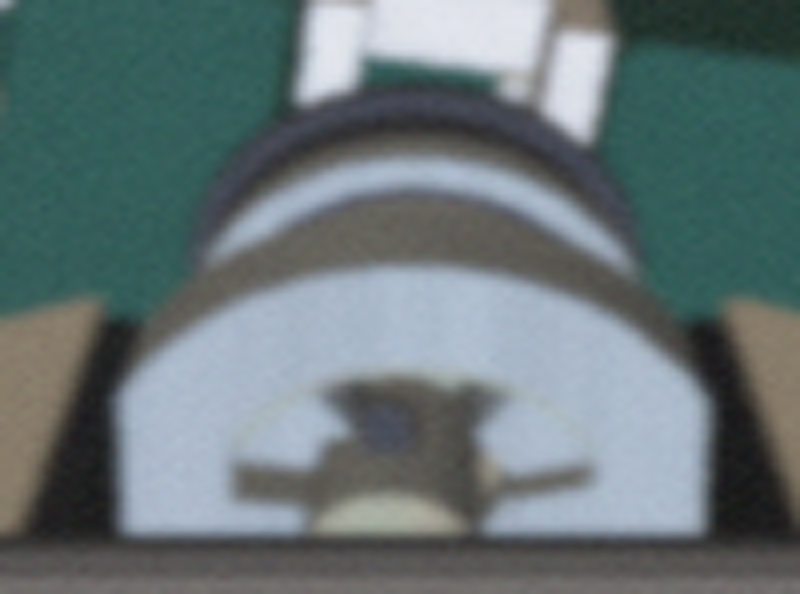

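View pics/s33.png

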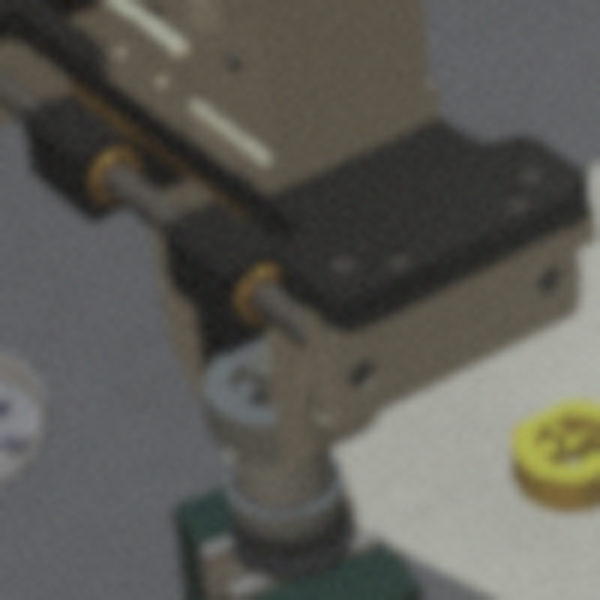

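>>> servo_tool --targets "0 -0.3 1.9 0.05; 0 -0.2 1.9 0.05; 0 -0.2 1.8 0.05; 0 -0.2 1.8 0.05"

```text
time: 47.52
tool_pos: [0.5322, 0.0341, 0.0775]
tool_rot: [-3.124, -0.002, 1.186]
contact_force: [-5.0, -1.2, 15.9]
opening: 0.0332
```

Run:
```python
from h import *
p=cams.read_camera('wrist'); save(cv2.resize(p['color'][200:290,230:330],None,fx=8,fy=6.6,interpolation=2),'w34')
delta(.5315,.0342,.0780,1.48); print(telemetry.observe()['torque'])
```

```text
t 47.58 pos [532.2  34.1  77.5] rot [-3.1239e+00 -1.6000e-03  1.1841e+00] F [-5.2 -0.4 16. ] open 32.5
delta mm [-0.2 -0.7 -0.5] turn -0.296
[-0.19233766  0.80351253  0.0646301 ]
```

View pics/w34.png

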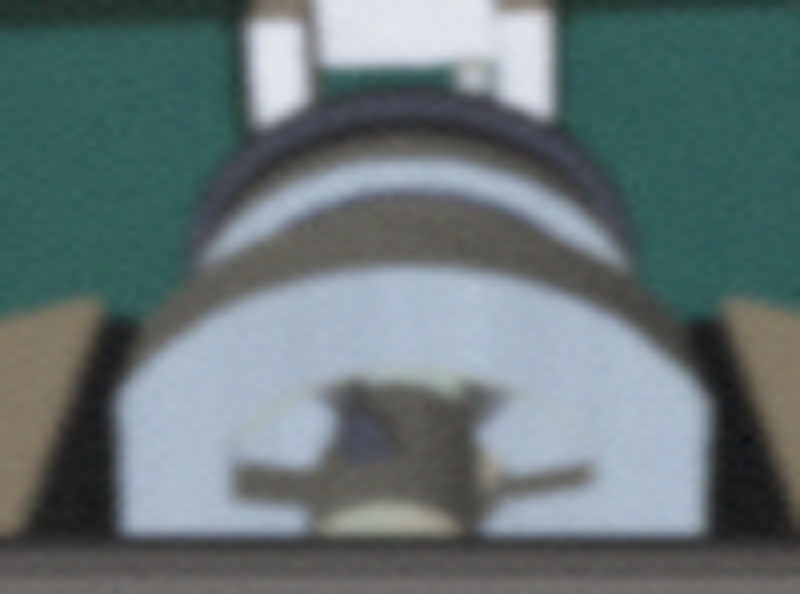

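>>> servo_tool --targets "0 -0.3 1.9 0.05; 0 -0.3 1.8 0.05; 0 -0.2 1.8 0.05; 0 -0.2 1.8 0.05; 0 -0.2 1.8 0.05;0 -0.2 1.8 0.05"

```text
time: 48.32
tool_pos: [0.5326, 0.034, 0.077]
tool_rot: [-3.134, 0.0, 0.877]
contact_force: [-4.6, -0.4, 16.5]
opening: 0.0328
```

Run:
```python
from h import *
p=cams.read_camera('wrist'); save(cv2.resize(p['color'][200:290,230:330],None,fx=8,fy=6.6,interpolation=2),'w35')
delta(.5315,.0342,.0780,.26); print(telemetry.observe()['torque'])
```

```text
t 48.38 pos [532.7  34.   77.1] rot [-3.1338e+00  1.0000e-04  8.7490e-01] F [-5.1 -0.2 17. ] open 32.9
delta mm [-0.6 -1.  -0.9] turn 0.615
[-0.18237161  0.94384277  0.07758968]
```

View pics/w35.png

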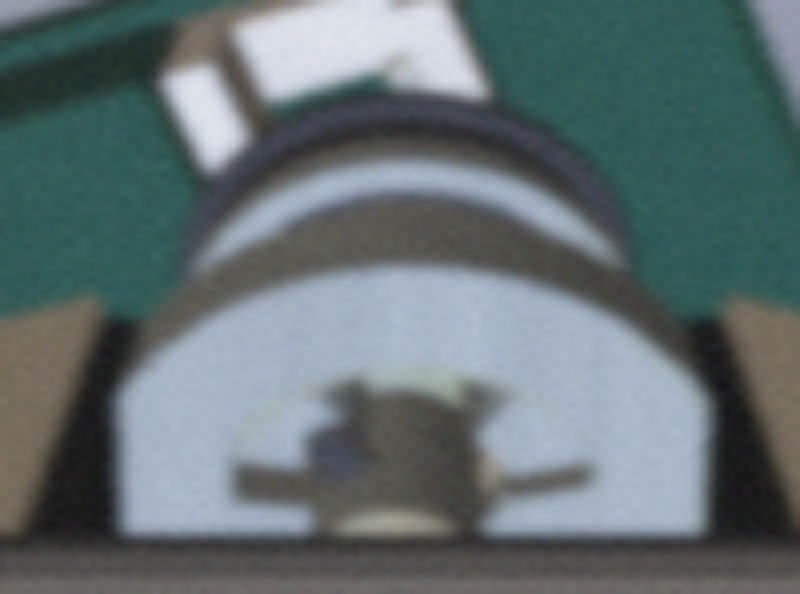

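>>> servo_tool --targets "-0.5 -0.6 1.7 0.05; -0.4 -0.4 1.7 0.05; -0.4 -0.4 1.7 0.05; -0.3 -0.2 1.7 0.05; -0.3 -0.2 1.7 0.05;-0.3 -0.2 1.7 0.05"

```text
time: 49.12
tool_pos: [0.533, 0.0336, 0.0773]
tool_rot: [3.14, -0.007, 0.568]
contact_force: [-4.4, -0.9, 16.6]
opening: 0.0331
```

Run:
```python
from h import *
delta(.5315,.0342,.0780,.26); print(telemetry.observe()['torque'])
```

```text
t 49.12 pos [533.   33.6  77.3] rot [ 3.1402 -0.0074  0.5676] F [-4.4 -0.9 16.6] open 33.1
delta mm [-1.  -1.3 -0.7] turn 0.308
[-0.10165088  0.93134619  0.06324234]
```

>>> servo_tool --targets "-0.5 -0.2 1.6 0.05; -0.5 -0.2 1.6 0.05; -0.4 -0.2 1.6 0.05; -0.4 -0.2 1.6 0.05"

```text
time: 49.62
tool_pos: [0.5332, 0.0334, 0.0775]
tool_rot: [3.138, -0.015, 0.362]
contact_force: [-4.6, -0.6, 15.2]
opening: 0.0329
```

Run:
```python
from h import *
p=cams.read_camera('wrist'); save(cv2.resize(p['color'][200:290,230:330],None,fx=8,fy=6.6,interpolation=2),'w36')
delta(.5315,.0342,.0780,.26); print(telemetry.observe()['torque'])
```

```text
t 49.67 pos [533.2  33.4  77.5] rot [ 3.1377 -0.0147  0.3601] F [-2.6  0.4 14.8] open 33.2
delta mm [-1.3 -1.3 -0.6] turn 0.1
[-0.03459368  0.81322042  0.1056376 ]
```

View pics/w36.png

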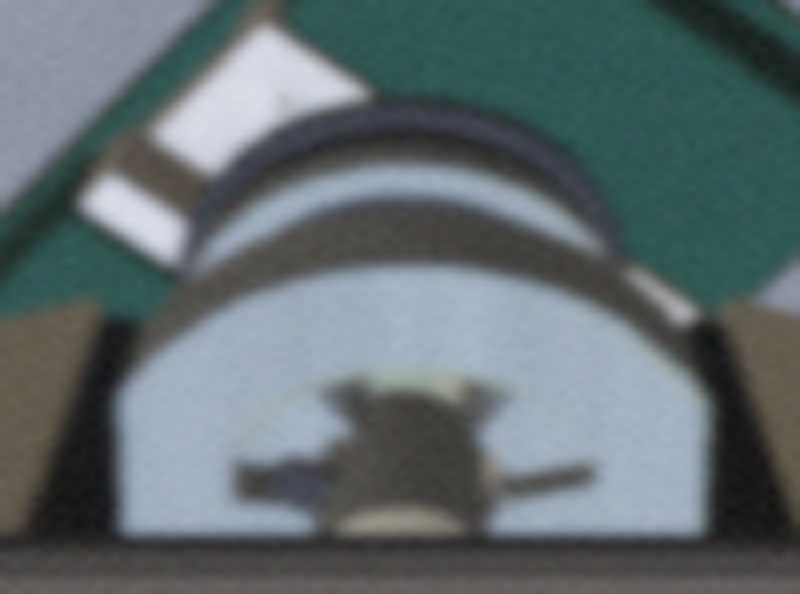

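>>> servo_tool --targets "-0.4 -0.2 1.6 0.04; -0.4 -0.2 1.6 0.04; -0.4 -0.2 1.6 0.03"

```text
time: 50.05
tool_pos: [0.5334, 0.0334, 0.0776]
tool_rot: [3.137, -0.021, 0.248]
contact_force: [-5.5, -0.5, 15.4]
opening: 0.0329
```

Run:
```python
from h import *
p=cams.read_camera('wrist'); save(cv2.resize(p['color'][200:290,230:330],None,fx=8,fy=6.6,interpolation=2),'w37')
delta(.5315,.0342,.0780,.26); print(telemetry.observe()['torque'])
```

```text
t 50.1 pos [533.4  33.4  77.6] rot [ 3.1369 -0.0206  0.2463] F [-3.7  0.3 14.1] open 32.7
delta mm [-1.6 -1.3 -0.5] turn -0.014
[-0.04915922  0.8405882   0.05173968]
```

View pics/w37.png

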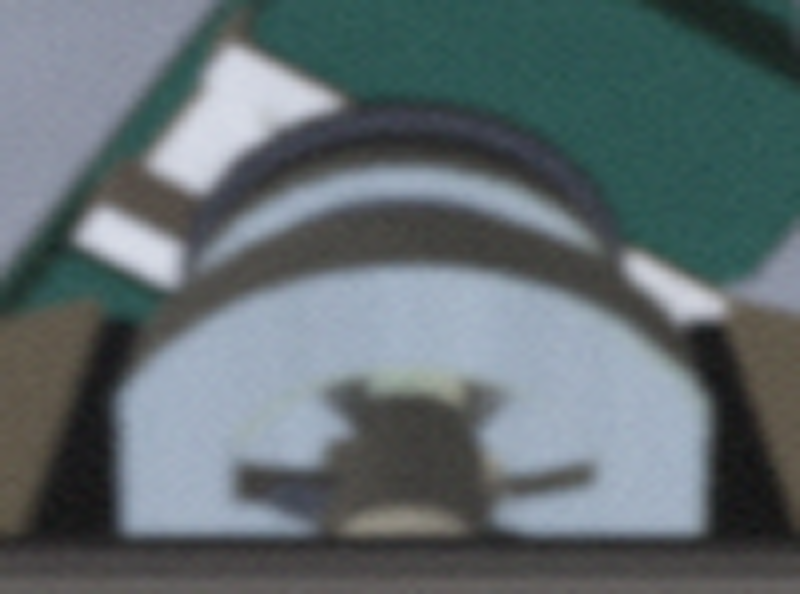

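>>> servo_tool --targets "-0.4 -0.2 1.6 0.04; -0.4 -0.2 1.6 0.04"

```text
time: 50.35
tool_pos: [0.5336, 0.0334, 0.0776]
tool_rot: [3.137, -0.025, 0.165]
contact_force: [-3.7, 0.1, 14.1]
opening: 0.0332
```

Run:
```python
from h import *
delta(.5315,.0342,.0780,.26); print(telemetry.observe()['torque'])
```

```text
t 50.35 pos [533.6  33.4  77.6] rot [ 3.1372 -0.0246  0.1646] F [-3.7  0.1 14.1] open 33.2
delta mm [-1.9 -1.2 -0.5] turn -0.095
[-0.08695075  0.85476576  0.07554286]
```

>>> servo_tool --targets "-0.4 0 1.6 0.04"

```text
time: 50.48
tool_pos: [0.5336, 0.0333, 0.0776]
tool_rot: [3.138, -0.026, 0.124]
contact_force: [-4.7, -0.8, 15.0]
opening: 0.0327
```

Run:
```python
from h import *
p=cams.read_camera('wrist'); save(cv2.resize(p['color'][200:290,230:330],None,fx=8,fy=6.6,interpolation=2),'w38')
delta(.5315,.0342,.0780,.26); print(telemetry.observe()['torque'])
```

```text
t 50.52 pos [533.6  33.3  77.6] rot [ 3.1379 -0.0266  0.1218] F [-4.3  0.5 15.3] open 33.0
delta mm [-2.  -1.1 -0.5] turn -0.138
[0.01847833 0.91300115 0.03522454]
```

View pics/w38.png

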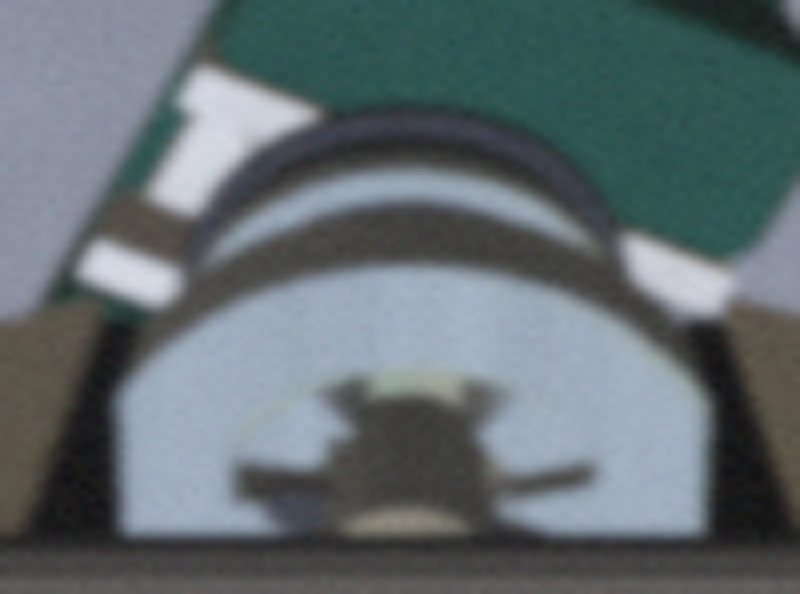

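Run:
```python
from h import *
from scipy.spatial.transform import Rotation as Ro
p=cams.read_camera('wrist'); o=telemetry.observe(); R=Ro.from_euler('xyz',o['tool_rot']).as_matrix()
np.savez('w38.npz',K=p['K'],k1=p['k1'],R=p['R'],t=p['t'])
def cr(l): u,v=proj(p,o['tool_pos']+R@np.array(l)/1000); return round((u-230)*8),round((v-200)*6.6)
for a in (0,53,65,71,80,90,100):
    t=np.radians(a); print(a,[ (r,[cr((-.9+r*np.cos(t),-.1-r*np.sin(t),z)) for z in (-21.6,-24.1,-30.1)]) for r in (6,8.5,11.5)])
def cw(X): u,v=proj(p,X); return round((u-230)*8),round((v-200)*6.6)
A=np.array([.5317,.0332,.1057])
for th in (1.38,1.48,1.58):
    for s in (1,): print(th,cw(A+s*.0085*np.array([np.cos(th),np.sin(th),0])),cw(A+s*.006*np.array([np.cos(th),np.sin(th),0])))
```

```text
0 [(6, [(392, 392), (392, 406), (391, 441)]), (8.5, [(392, 359), (392, 372), (391, 406)]), (11.5, [(392, 319), (392, 332), (391, 365)])]
53 [(6, [(311, 423), (310, 437), (306, 473)]), (8.5, [(277, 403), (275, 418), (270, 453)]), (11.5, [(236, 380), (233, 394), (227, 429)])]
65 [(6, [(301, 437), (299, 451), (295, 488)]), (8.5, [(262, 423), (260, 438), (254, 474)]), (11.5, [(216, 407), (213, 421), (205, 457)])]
71 [(6, [(297, 444), (295, 459), (291, 496)]), (8.5, [(257, 434), (254, 448), (249, 485)]), (11.5, [(208, 421), (205, 436), (198, 472)])]
80 [(6, [(293, 456), (291, 471), (287, 508)]), (8.5, [(251, 451), (249, 465), (243, 502)]), (11.5, [(201, 444), (198, 459), (191, 496)])]
90 [(6, [(292, 469), (290, 484), (286, 522)]), (8.5, [(250, 470), (247, 485), (241, 522)]), (11.5, [(199, 470), (196, 485), (188, 522)])]
100 [(6, [(293, 483), (292, 498), (287, 536)]), (8.5, [(252, 488), (250, 504), (244, 542)]), (11.5, [(203, 495), (200, 510), (192, 549)])]
1.38 (252, 479) (294, 489)
1.48 (248, 490) (291, 497)
1.58 (246, 501) (289, 505)
```

>>> servo_tool --targets "-0.3 0 1.6 -0.05; -0.3 0 1.6 -0.05; -0.3 0 1.6 -0.05; -0.3 0 1.6 -0.05;-0.3 0 1.6 -0.05"

```text
time: 51.2
tool_pos: [0.534, 0.0342, 0.0775]
tool_rot: [3.129, -0.032, 0.381]
contact_force: [-5.6, 1.3, 16.4]
opening: 0.0332
```

Run:
```python
from h import *
p=cams.read_camera('wrist'); save(cv2.resize(p['color'][235:287,250:320],None,fx=11,fy=11,interpolation=2),'w39')
delta(.5315,.0342,.0780,.345); print(telemetry.observe()['torque'])
```

```text
t 51.25 pos [534.   34.2  77.6] rot [ 3.1292 -0.0326  0.3838] F [-4.6  0.2 16.8] open 33.2
delta mm [-2.3 -0.9 -0.5] turn 0.039
[ 0.16132773  0.94137433 -0.04356772]
```

View pics/w39.png

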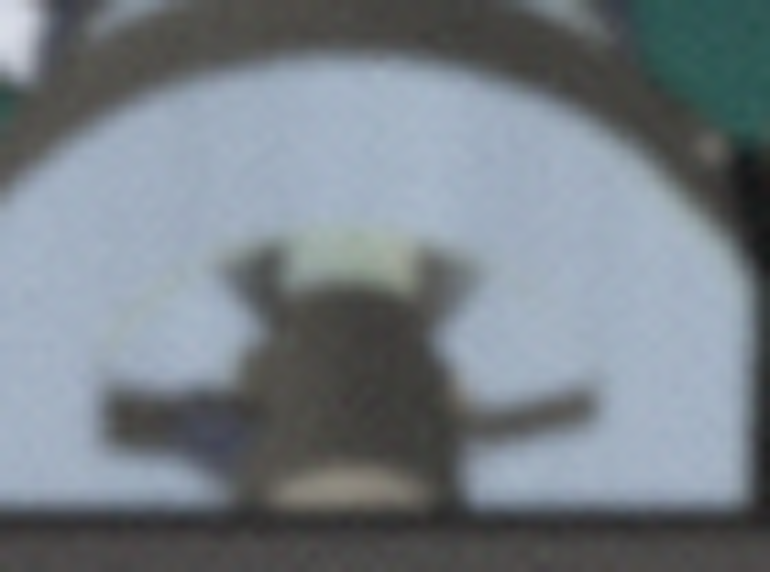

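>>> servo_tool --targets "-0.3 0 1.2 0; -0.3 0 1.1 0.01; -0.3 0 1.1 0.02"

```text
time: 51.62
tool_pos: [0.534, 0.034, 0.0781]
tool_rot: [3.129, -0.037, 0.354]
contact_force: [-4.0, 0.5, 12.9]
opening: 0.0331
```

Run:
```python
from h import *
delta(.5315,.0342,.0780,.345); print(telemetry.observe()['torque'])
```

```text
t 51.62 pos [534.   34.   78.1] rot [ 3.1286 -0.0366  0.3536] F [-4.   0.5 12.9] open 33.1
delta mm [-2.3 -1.   0. ] turn 0.009
[-0.0165966   0.74586158  0.01305976]
```

>>> servo_tool --targets "-0.3 0 1.0 0.03; -0.3 0 1.0 0.03; -0.3 0 1.0 0.03"

```text
time: 52.0
tool_pos: [0.5341, 0.0338, 0.0788]
tool_rot: [3.131, -0.041, 0.261]
contact_force: [-4.8, 0.2, 12.1]
opening: 0.0331
```

Run:
```python
from h import *
delta(.5315,.0342,.0780,.345); print(telemetry.observe()['torque'])
```

```text
t 52.0 pos [534.1  33.8  78.8] rot [ 3.1306 -0.0412  0.2614] F [-4.8  0.2 12.1] open 33.1
delta mm [-2.4 -1.1  0.7] turn -0.084
[-0.00296358  0.70572985  0.0767194 ]
```

>>> servo_tool --targets "-0.2 0 0.7 0.02; -0.2 0 0.7 0.02"

```text
time: 52.25
tool_pos: [0.5341, 0.0337, 0.0795]
tool_rot: [3.132, -0.044, 0.22]
contact_force: [-3.3, -0.2, 11.5]
opening: 0.0328
```

Run:
```python
from h import *
p=cams.read_camera('wrist'); save(cv2.resize(p['color'][235:287,250:320],None,fx=11,fy=11,interpolation=2),'w40')
delta(.5315,.0342,.0780,.345); print(telemetry.observe()['torque'])
```

```text
t 52.3 pos [534.1  33.7  79.5] rot [ 3.1317 -0.0437  0.2195] F [-2.7  0.6 10.5] open 33.2
delta mm [-2.5 -1.1  1.4] turn -0.126
[-0.02749981  0.72516341  0.02762996]
```

View pics/w40.png

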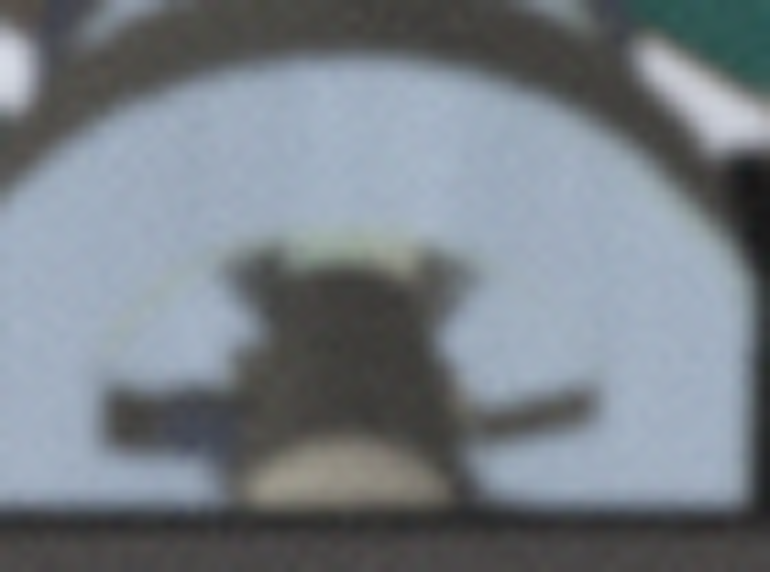

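>>> servo_tool --targets "-0.1 0 0.4 0.0; -0.1 0 0.2 0.0; 0 0 0 0; 0 0 -0.5 0"

```text
time: 52.8
tool_pos: [0.534, 0.0337, 0.0823]
tool_rot: [3.131, -0.046, 0.22]
contact_force: [-2.1, -0.5, 6.1]
opening: 0.0331
```

Run:
```python
from h import *
delta(.5315,.0342,.0780,.345); print(telemetry.observe()['torque'])
```

```text
t 52.8 pos [534.   33.7  82.3] rot [ 3.1307 -0.0456  0.2204] F [-2.1 -0.5  6.1] open 33.1
delta mm [-2.5 -1.   4.2] turn -0.125
[0.01345619 0.46491006 0.07558494]
```

>>> servo_tool --targets "0 0 -0.8 0; 0 0 -0.6 0; 0 0 0 0"

```text
time: 53.18
tool_pos: [0.5338, 0.0337, 0.0831]
tool_rot: [3.131, -0.045, 0.22]
contact_force: [-0.6, -0.4, 1.1]
opening: 0.0327
```

Run:
```python
from h import *
p=cams.read_camera('wrist'); save(cv2.resize(p['color'][235:287,250:320],None,fx=11,fy=11,interpolation=2),'w41')
s=cams.read_camera('scene'); save(cv2.resize(s['color'][160:260,190:290],None,fx=6,fy=6,interpolation=2),'s41')
delta(.5315,.0342,.0780,.345); print(telemetry.observe()['torque'])
```

```text
t 53.27 pos [533.8  33.7  83.1] rot [ 3.1308 -0.045   0.2204] F [ 0.2  0.  -0.7] open 32.8
delta mm [-2.4 -1.1  5. ] turn -0.125
[-0.08933703 -0.02234515  0.03507944]
```

View pics/w41.png

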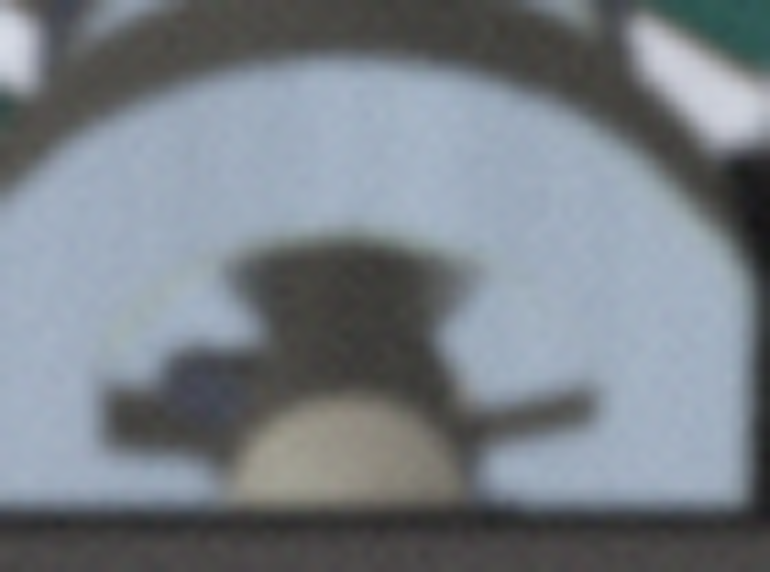

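View pics/s41.png

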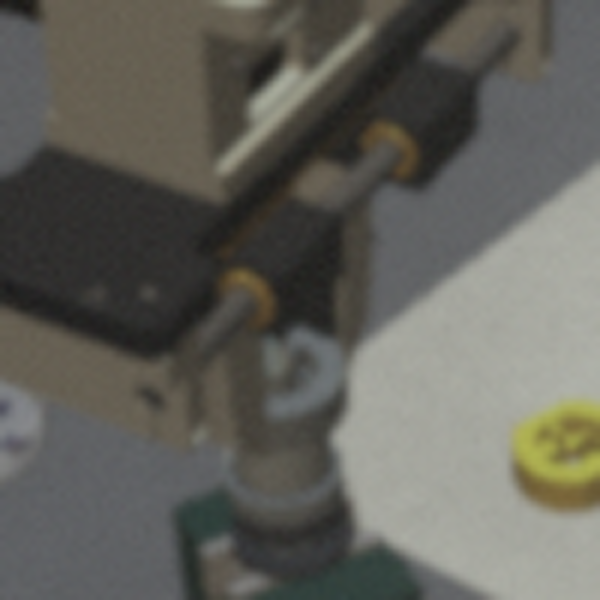

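>>> servo_tool --targets "0 0 0 0; 0 0 0 0; 0 0 0 0; 0 0 0 0" --hand 0.55

```text
time: 53.78
tool_pos: [0.5336, 0.0338, 0.083]
tool_rot: [3.131, -0.045, 0.22]
contact_force: [-1.2, 0.6, 0.4]
opening: 0.0503
```

>>> servo_tool --targets "0 0 -4 0; 0 0 -8 0; 0 0 -15 0; 0 0 -20 0; -5 0 -20 0; -15 0 -15 0; -10 0 0 0; 0 0 0 0; 0 0 0 0"

```text
time: 54.9
tool_pos: [0.5008, 0.0271, 0.1713]
tool_rot: [3.13, -0.05, 0.22]
contact_force: [-0.1, -0.2, 0.1]
opening: 0.0506
```

Run:
```python
from h import *
p=cams.read_camera('wrist'); save(cv2.resize(p['color'][120:250,210:350],None,fx=5.5,fy=4.6,interpolation=2),'w42')
s=cams.read_camera('scene'); save(cv2.resize(s['color'][180:270,190:290],None,fx=7,fy=6.5,interpolation=2),'s42')
delta(.5315,.0342,.0780,.345)
np.savez('w42.npz',K=p['K'],k1=p['k1'],R=p['R'],t=p['t'])
```

```text
t 55.0 pos [500.7  27.1 171.1] rot [ 3.1297 -0.0494  0.2203] F [ 0.6 -1.  -0.9] open 50.9
delta mm [27.  -1.3 94.5] turn -0.125
```

View pics/w42.png

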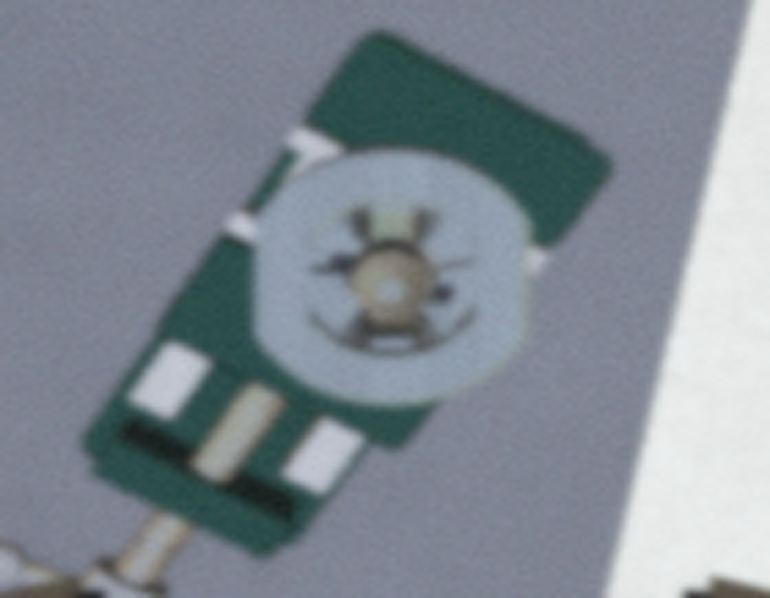

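View pics/s42.png

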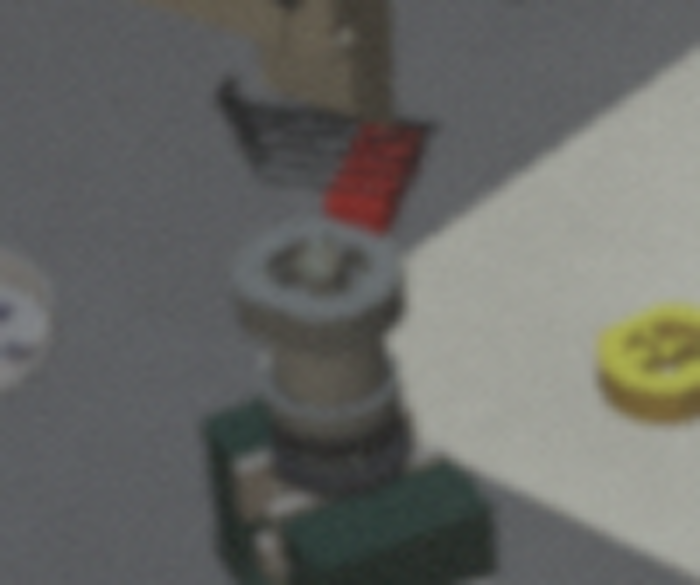

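Run:
```python
from h import *
s=cams.read_camera('scene')
old=cv2.imread('pics/s22.png',0).astype(np.float32); new=cv2.cvtColor(cv2.resize(s['color'][170:270,190:290],None,fx=6,fy=6,interpolation=2),cv2.COLOR_RGB2GRAY).astype(np.float32)
def m(x0,y0,x1,y1):
    t=old[y0:y1,x0:x1]; P=36
    r=cv2.matchTemplate(new[y0-P:y1+P,x0-P:x1+P],t,cv2.TM_CCOEFF_NORMED); _,v,_,l=cv2.minMaxLoc(r); return (l[0]-P)/6,(l[1]-P)/6,v
print('bearing',m(225,395,345,465)); print('sleeve/bearing',m(222,370,350,455)); print('vice',m(180,500,420,580))
for z in (.074,.0705,.068): print(proj(s,[.5315,.033,z]))
save(new[...,None].repeat(3,2).astype(np.uint8),'s43')
for q in ['hex_keys','caliper','petri_dish','screw_tin']: print(q,[(round(d['score'],2),np.round(d['extent'],0)) for d in cams.cut_out(s,q)][:2])
delta(.5,.03,.17,0)
```

```text
bearing (0.3333333333333333, 1.5, 0.9867916107177734)
sleeve/bearing (0.5, 1.8333333333333333, 0.9609617590904236)
vice (0.0, 0.0, 0.9924420118331909)
(np.float64(236.8088094917992), np.float64(239.32344078081596))
(np.float64(236.98241531747925), np.float64(240.95475983896415))
(np.float64(237.10592778824065), np.float64(242.11462950900807))
hex_keys [(0.68, array([240., 237.,  23.,  38.])), (0.67, array([236., 205.,  28.,  28.]))]
caliper [(0.89, array([386., 248.,  62.,  71.]))]
petri_dish [(0.59, array([182., 232.,  30.,  26.])), (0.34, array([234., 222.,  23.,  22.]))]
screw_tin [(0.95, array([330., 177.,  27.,  21.]))]
t 55.25 pos [500.7  27.1 171.2] rot [ 3.1296 -0.0495  0.2204] F [-0.3 -0.   0.4] open 50.6
delta mm [-0.1 -3.   1.2] turn 0.22
```

```bash
python3 -c "
from h import *
print(robot.hand_in())"
```

```text
the job is handed in; nothing more can be done
None
```

I put the bearing, then the sleeve, then the grey steel retainer on the spindle, locked the bayonet and let go. The job was handed in at about 55 s; no verdict is reported.

**Last checks:**
- **Released and caught:** as I let the spring lift the retainer, the wrist force fell from 6 N to 0 within 0.8 mm. That means the pin took up the spring load. The fingers were then opened and withdrawn.
- **Pin angle:** the last wrist picture shows the pin about 68–70° from the slots, against the stop wall. The notches are at 65° and the stop at 71°.
- **Spring compression:** the bearing sits 1.5–1.8 pixels lower in the scene picture than before locking. That is about 3.2–3.9 mm, against the expected 3.5 mm.
- **Forces:** the most I read was about 21 N, while pressing down.
- **Other things:** the hex keys, caliper, dish and tin looked to be where they started.

**What disagreed or went wrong:**
- **Finger reach:** the fingertips were about 33 mm shorter than the tool frame says. The first grasp closed in the air above the bearing, without touching it. I corrected for this in all later grasps.
- **Turned too far:** with the retainer pressed deep, the pin rode over the stop wall to about 78°. I felt no high torque. I turned back, eased the push and let the pin into the notches.
- **Tool tilt:** the tool drifted up to 0.05 rad from vertical during the fast moves.

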